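# Spread the connectors on the inspection tray and present the tray level

## Task

Spread the heap of four connectors over the blue tray while it stands on the bench, so that one connector lies flat on the tray's floor wholly inside each of the four fields marked by the white lines (any connector in any field). Then take the tray by the grey handle in its middle, lift it at least 12 cm clear of the bench and keep it level and still in the air for inspection: finish while holding it there, with the connectors still in their fields, and do not put it down. Leave the red and white bottle, the solder spool and the bit block alone.

Things in the scene. Friction and masses are not known exactly. Their poses are not given: they have to be found in the camera images.
- tray: loose blue tray 256 (x) x 136 (y) mm, about 0.3 kg, floor 4 mm thick, rim 5 mm thick, 12 mm high; origin at the centre of its underside, z up. White lines along its x and y axes part the floor into four fields of 123 x 63 mm (one per sign of x and y), centred at x = +-64, y = +-31 mm. It stands flat on the bench at the start; the heap lies in its +x half, near x = 65 mm, y = -16 mm
- tray_handle (a point): centre of the tray's grip, over its centre of mass: a grey bar on two posts along the tray's y axis, 14 mm thick (x), 70 mm long (y), 18 mm high, underside 31 and top 49 mm above the tray's underside (this point: 40 mm). Pinch it across its 14 mm from above. Axes as the tray's
- conn_0_mid (a point): board connector, a black plastic block 34 x 12 x 12 mm, one of the lower two, on the tray's floor, about 22 mm apart side by side, in the heap at the start; this point is its centre, x along its 34 mm length; it may be gripped across its width or by its two ends; 12 g
- conn_1_mid (a point): board connector, a white plastic block 34 x 12 x 12 mm, one of the lower two, on the tray's floor, about 22 mm apart side by side, in the heap at the start; this point is its centre, x along its 34 mm length; it may be gripped across its width or by its two ends; 12 g
- conn_2_mid (a point): board connector, a white plastic block 34 x 12 x 12 mm, one of the upper two, lying across the lower two, about 22 mm apart side by side, in the heap at the start; this point is its centre, x along its 34 mm length; it may be gripped across its width or by its two ends; 12 g
- conn_3_mid (a point): board connector, a black plastic block 34 x 12 x 12 mm, one of the upper two, lying across the lower two, about 22 mm apart side by side, in the heap at the start; this point is its centre, x along its 34 mm length; it may be gripped across its width or by its two ends; 12 g
- bottle: bystander: red bottle with white nozzle, 25 mm across, 72 mm high; origin at the centre of its underside
- spool: bystander: spool of solder standing on its flange, 49 mm across, 36 mm high; origin at the centre of its underside
- bits: bystander: black block with screwdriver bits, 70 x 28 x 43 mm; origin at the centre of its underside

How it is judged:
On the way, in this order (a step that is already met when the one before it is completed fails the run):
1. one connector lies flat in each field while the tray stands on the bench (((x of conn_0_mid in the frame of tray above 0.006 m and y of conn_0_mid in the frame of tray above 0.006 m) or (x of conn_1_mid in the frame of tray above 0.006 m and y of conn_1_mid in the frame of tray above 0.006 m) or (x of conn_2_mid in the frame of tray above 0.006 m and y of conn_2_mid in the frame of tray above 0.006 m) or (x of conn_3_mid in the frame of tray above 0.006 m and y of conn_3_mid in the frame of tray above 0.006 m)) and ((x of conn_0_mid in the frame of tray above 0.006 m and y of conn_0_mid in the frame of tray below -0.006 m) or (x of conn_1_mid in the frame of tray above 0.006 m and y of conn_1_mid in the frame of tray below -0.006 m) or (x of conn_2_mid in the frame of tray above 0.006 m and y of conn_2_mid in the frame of tray below -0.006 m) or (x of conn_3_mid in the frame of tray above 0.006 m and y of conn_3_mid in the frame of tray below -0.006 m)) and ((x of conn_0_mid in the frame of tray below -0.006 m and y of conn_0_mid in the frame of tray above 0.006 m) or (x of conn_1_mid in the frame of tray below -0.006 m and y of conn_1_mid in the frame of tray above 0.006 m) or (x of conn_2_mid in the frame of tray below -0.006 m and y of conn_2_mid in the frame of tray above 0.006 m) or (x of conn_3_mid in the frame of tray below -0.006 m and y of conn_3_mid in the frame of tray above 0.006 m)) and ((x of conn_0_mid in the frame of tray below -0.006 m and y of conn_0_mid in the frame of tray below -0.006 m) or (x of conn_1_mid in the frame of tray below -0.006 m and y of conn_1_mid in the frame of tray below -0.006 m) or (x of conn_2_mid in the frame of tray below -0.006 m and y of conn_2_mid in the frame of tray below -0.006 m) or (x of conn_3_mid in the frame of tray below -0.006 m and y of conn_3_mid in the frame of tray below -0.006 m)) and z of conn_0_mid in the frame of tray between 0.006 and 0.0135 m and x of conn_0_mid in the frame of tray between -0.125 and 0.125 m and y of conn_0_mid in the frame of tray between -0.065 and 0.065 m and z of conn_1_mid in the frame of tray between 0.006 and 0.0135 m and x of conn_1_mid in the frame of tray between -0.125 and 0.125 m and y of conn_1_mid in the frame of tray between -0.065 and 0.065 m and z of conn_2_mid in the frame of tray between 0.006 and 0.0135 m and x of conn_2_mid in the frame of tray between -0.125 and 0.125 m and y of conn_2_mid in the frame of tray between -0.065 and 0.065 m and z of conn_3_mid in the frame of tray between 0.006 and 0.0135 m and x of conn_3_mid in the frame of tray between -0.125 and 0.125 m and y of conn_3_mid in the frame of tray between -0.065 and 0.065 m and height (world z) of tray below 0.01 m), for 0.2 s.
2. the tray is lifted clear of the bench by its handle (height (world z) of tray above 0.05 m and contact force between the fingers and tray above 1 N and distance between the grasp point and tray_handle below 0.04 m), for 0.2 s.
At the end, for the whole second after the job is handed in: the gripper holds the tray by its handle (within 40 mm), underside 110 to 400 mm above the bench, within 5 degrees of level, still (under 20 mm/s, 0.1 rad/s) and clear of the bystanders; each field has a connector, centre 6 mm inside the lines, lying flat (centre < 13.5 mm over the underside) (((x of conn_0_mid in the frame of tray above 0.006 m and y of conn_0_mid in the frame of tray above 0.006 m) or (x of conn_1_mid in the frame of tray above 0.006 m and y of conn_1_mid in the frame of tray above 0.006 m) or (x of conn_2_mid in the frame of tray above 0.006 m and y of conn_2_mid in the frame of tray above 0.006 m) or (x of conn_3_mid in the frame of tray above 0.006 m and y of conn_3_mid in the frame of tray above 0.006 m)) and ((x of conn_0_mid in the frame of tray above 0.006 m and y of conn_0_mid in the frame of tray below -0.006 m) or (x of conn_1_mid in the frame of tray above 0.006 m and y of conn_1_mid in the frame of tray below -0.006 m) or (x of conn_2_mid in the frame of tray above 0.006 m and y of conn_2_mid in the frame of tray below -0.006 m) or (x of conn_3_mid in the frame of tray above 0.006 m and y of conn_3_mid in the frame of tray below -0.006 m)) and ((x of conn_0_mid in the frame of tray below -0.006 m and y of conn_0_mid in the frame of tray above 0.006 m) or (x of conn_1_mid in the frame of tray below -0.006 m and y of conn_1_mid in the frame of tray above 0.006 m) or (x of conn_2_mid in the frame of tray below -0.006 m and y of conn_2_mid in the frame of tray above 0.006 m) or (x of conn_3_mid in the frame of tray below -0.006 m and y of conn_3_mid in the frame of tray above 0.006 m)) and ((x of conn_0_mid in the frame of tray below -0.006 m and y of conn_0_mid in the frame of tray below -0.006 m) or (x of conn_1_mid in the frame of tray below -0.006 m and y of conn_1_mid in the frame of tray below -0.006 m) or (x of conn_2_mid in the frame of tray below -0.006 m and y of conn_2_mid in the frame of tray below -0.006 m) or (x of conn_3_mid in the frame of tray below -0.006 m and y of conn_3_mid in the frame of tray below -0.006 m)) and z of conn_0_mid in the frame of tray between 0.006 and 0.0135 m and x of conn_0_mid in the frame of tray between -0.125 and 0.125 m and y of conn_0_mid in the frame of tray between -0.065 and 0.065 m and z of conn_1_mid in the frame of tray between 0.006 and 0.0135 m and x of conn_1_mid in the frame of tray between -0.125 and 0.125 m and y of conn_1_mid in the frame of tray between -0.065 and 0.065 m and z of conn_2_mid in the frame of tray between 0.006 and 0.0135 m and x of conn_2_mid in the frame of tray between -0.125 and 0.125 m and y of conn_2_mid in the frame of tray between -0.065 and 0.065 m and z of conn_3_mid in the frame of tray between 0.006 and 0.0135 m and x of conn_3_mid in the frame of tray between -0.125 and 0.125 m and y of conn_3_mid in the frame of tray between -0.065 and 0.065 m and height (world z) of tray between 0.11 and 0.4 m and angle between tray's own z axis and vertical below 0.087 rad and linear speed of tray below 0.02 m/s and angular speed of tray below 0.1 rad/s and contact force between the fingers and tray above 1 N and distance between the grasp point and tray_handle below 0.04 m and contact force between tray and bottle below 0.05 N and contact force between tray and spool below 0.05 N and contact force between tray and bits below 0.05 N); the arm keeps its last pose, push and grip.
It fails at once if the tray is tipped by more than 0.2 rad in the air (height (world z) of tray_handle above 0.06 m and angle between tray's own z axis and vertical above 0.2 rad).
It fails at once if a bystander is shifted by more than 15 mm (distance of any of bottle, spool, bits from where it was at the start of the episode above 0.015 m).
It also fails if it takes over 72 s, if anything falls off the work surface, if the arm or the gripper's body presses on something with over 40 N, if the wrist force passes 120 N, or if a joint passes its speed limit or range.

## Robot

A 6-joint arm with a two-finger parallel gripper is mounted at the origin on a cart in front of the work surface, level with it; the furniture and walls round the work are solid. World frame = base frame: x ahead of the robot, y to its left, z up, the work surface at z = 0. Lengths are in m, angles in rad, forces in N, time in s.
With the tool pointing down it reaches from about 0.4 to 0.825 m from the base axis. Payload 7 kg.
Tool frame: the origin (TCP) lies midway between the tips of the shut fingers; the grasp point (between the pads) lies 19 mm behind it (grip_depth is the x of the grasp point in the tool frame, in m); x points along the fingers, y is the direction in which the jaws open and shut, and the axes are right-handed (so a half turn about x gives the same grasp; the last joint's range is limited). The gripper opens to 85 mm and grips with 20 to 120 N. Pads are 22 mm wide; open, the fingers measure 114 mm over their backs; the gripper's body (76 mm by 85 mm) begins 54 mm behind the grasp point. The pads swing forward as they close: fully open they stand 13 mm farther back than shut.
Start: joints at [1.602, 0.359, 0.012, 0, -1.224, -0.288], TCP at [0.171, 0.653, 0.231] pointing down, gripper open.
Joint ranges: [-3.07, 3.07], [-1.43, 2.12], [-1.02, 1.25], [-3.03, 1.67], [-3.05, -0], [-3.03, 3.03]. Speed limits (rad/s): [2.39, 2.39, 3.01, 3.14, 3.14, 3.14].

## Interface

Orientations are given as a unit quaternion [w, x, y, z].
In Python, from cell import get_obs, snapshot, finish_job, outline_of, grip_depth gives the robot as it stands.
- The arm moves only by the tool servo_tool, never from a script. Its argument "plan" is a list of rows, each a list of 2 entries, a list of its own where there are three numbers: the shift along the tool's x, y, z in m, then the turn about the tool's x in degrees. In form: [[[tx, ty, tz], yaw], ...]. A call has 1 to 12 rows; each row shifts and turns the commanded pose from where the row before left it, along the tool's axes as they then stand; what a row does not reach is not made up. A row lasts 1/12 s, in which the tool goes at most 41.7 mm and 7.16 degrees, less where a joint would pass 70% of its speed; a pose out of reach is approached as far as the arm can. A call with a gripper value outside its range is refused whole. "gripper" is the closure, from -1 (fully open) to 1 (shut), set as the call begins (left out, the last holds). The fingers move at their own pace and stop on an object; the grip force is fixed at half the most. Time passes only in rows, so rows that do not move let the fingers close. It gives the time, the measured TCP pose, the force and the opening at its end, in the units of the state.
- get_obs(): the state, without advancing time (a new reading comes with each control period).
- snapshot(name): name is "side" or "top"; returns a dict with "img" (420x560x3 uint8, red, green, blue), "intrinsics" (3x3 intrinsics, pixels), "eye" and "rotation" of the camera in the world. Camera axes: x right, y up, looking along -z (the intrinsics and any distortion apply to the point x, -y, -z); pixel columns grow to the right and rows downward; lengths in m; the calibration is good to about 2 mm. A picture is of the moment at which its call begins. There is no depth.
- finish_job(): hands the job in, once; it reports no verdict.
Trained networks look in a picture, given as the dict that the camera call returned (one of the last four; its "shot" number tells which), for a name from the list of things; names that differ only in an ending like _2 or _b are one class to them, and where a whole thing is asked for, a point or a joint stands for the part that bears it (a point fixed in the world has none). Each returns a list of dicts, best first, with "conf" (0 to 1); they miss things now and then, are a little off and sometimes report something else, mostly with a low value. They report only what shows in the picture. A call takes as long as a camera call.
- outline_of(picture, thing): "pixels" (420x560 bool, what is visible of it) and "rect" ([left, top, width, height] in pixels, round what is visible of it).
The state is a dict: "clock": time; "qpos": joint angles; "joint_vel": joint speeds; "effort": joint torques, N m; "eef_pos": TCP position; "eef_rot": TCP orientation; "wrist_force": force on the tool from outside, world axes, zero at the start; "ft_torque": the same for the moment, N m; "grip_width": finger opening in m.
Only numpy, scipy, OpenCV 4.12 (cv2) and the standard library are available. Lean on these libraries where they do the work, as an engineer would, in place of code of your own. Each camera call takes 0.05 s, during which the arm holds its last target.

## Working session

There is one attempt and no reset: what is moved stays moved. The work goes in short steps, Python scripts to look and compute and a tool call to move; the robot and the scene stay as the last step left them, time stands still between calls to the robot, and variables do not carry over. Pictures are saved under pics/ and viewed, and the job is handed in when it is done.

Besides the shell and the picture viewer there is one more tool, called after "Emit:" by a JSON object that holds its "op" and its "data". servo_tool: Moves the arm, as the interface text tells. Its arguments: {"type":"object","properties":{"plan":{"type":"array","items":{"type":"array"}},"gripper":{"type":"number"}},"required":["plan"]}

```bash
ls; mkdir -p pics; cat > h.py <<'E'
import numpy as np,cv2
from cell import get_obs,snapshot,finish_job,outline_of,grip_depth
def shot(n,f=None):
    s=snapshot(n)
    if f: cv2.imwrite('pics/'+f,s['img'][:,:,::-1])
    return s
def pix2z(s,u,v,z):
    K=np.array(s['intrinsics']);R=np.array(s['rotation']);e=np.array(s['eye'])
    d=np.linalg.inv(K)@np.array([u,v,1.]);d=R@np.array([d[0],-d[1],-d[2]])
    return e+d*(z-e[2])/d[2]
def proj(s,p):
    K=np.array(s['intrinsics']);R=np.array(s['rotation']);e=np.array(s['eye'])
    c=R.T@(np.array(p)-e);q=K@np.array([c[0],-c[1],-c[2]]);return q[:2]/q[2]
E
python3 - <<'E'
from h import *
for n in('top','side'):
    s=shot(n,n+'0.png');print(n,{k:np.round(v,3).tolist() for k,v in s.items() if k!='img'})
    for t in('tray','tray_handle','conn_0_mid','conn_1_mid','bottle','spool','bits'):
        for r in outline_of(s,t)[:4]:print(t,round(r['conf'],2),r['rect'])
o=get_obs();print(o,grip_depth)
E
```

```text
pics
top {'intrinsics': [[477.854, 0.0, 278.278], [0.0, 477.854, 211.839], [0.0, 0.0, 1.0]], 'eye': [0.419, 0.334, 1.047], 'rotation': [-0.698, -0.073, 0.054, 0.71], 'shot': 1}
tray 0.78 [262.6, 182.6, 84.3, 120.6]
tray 0.17 [176.4, 205.9, 28.6, 26.1]
tray_handle 0.9 [261.3, 179.3, 81.1, 123.3]
bottle 0.6 [183.0, 254.0, 18.0, 16.8]
bits 0.44 [330.7, 160.4, 32.9, 7.9]
side {'intrinsics': [[382.78, 0.0, 282.132], [0.0, 382.78, 201.873], [0.0, 0.0, 1.0]], 'eye': [0.457, 1.124, 0.379], 'rotation': [-0.064, -0.047, 0.549, 0.832], 'shot': 2}
tray 0.94 [245.0, 187.6, 119.8, 46.1]
tray_handle 0.77 [245.5, 193.4, 121.2, 45.0]
conn_1_mid 0.49 [307.5, 237.3, 13.9, 37.4]
bottle 0.68 [310.1, 239.9, 11.8, 32.7]
spool 0.8 [247.5, 243.0, 29.6, 33.0]
bits 0.59 [235.0, 176.5, 12.0, 23.0]
{'clock': 0.8, 'qpos': array([ 1.60210877e+00,  3.58551539e-01,  1.19291190e-02,  1.50756256e-06,
       -1.22410782e+00, -2.88112814e-01]), 'joint_vel': array([ 4.64185030e-04,  1.25890725e-05,  1.23229197e-03, -5.08977555e-04,
       -8.53057031e-04, -2.24877460e-05]), 'effort': array([ 1.02997819e-03, -5.82894731e+01,  2.93633741e+01,  6.94101870e+00,
       -6.54510732e-04,  8.07095489e-06]), 'eef_pos': array([0.17144551, 0.65285235, 0.23134657]), 'eef_rot': array([ 0.09056634, -0.70128269,  0.09052004,  0.70128913]), 'wrist_force': array([0.10279248, 0.40793817, 0.3543345 ]), 'ft_torque': array([ 0.00545365, -0.03203703,  0.02996367]), 'grip_width': 0.08570616687676674} -0.0187
```

```bash
python3 - <<'E'
import re
t=open('h.py').read()
t=t.replace("R=np.array(s['rotation'])","R=rot(s['rotation'])")
t+='''
from scipy.spatial.transform import Rotation as Ro
def rot(q): return Ro.from_quat([q[1],q[2],q[3],q[0]]).as_matrix()
'''
open('h.py','w').write(t)
import cv2
i=cv2.imread('pics/top0.png');cv2.imwrite('pics/top0c.png',cv2.resize(i[150:320,150:400],None,fx=3.2,fy=3.2,interpolation=cv2.INTER_CUBIC))
i=cv2.imread('pics/side0.png');cv2.imwrite('pics/side0c.png',cv2.resize(i[150:300,200:400],None,fx=4,fy=4,interpolation=cv2.INTER_CUBIC))
E
python3 -c "
from h import *
print(rot(get_obs()['eef_rot']).round(3))"
```

```text
[[-0.    -0.254 -0.967]
 [ 0.    -0.967  0.254]
 [-1.    -0.     0.   ]]
```

View pics/top0.png

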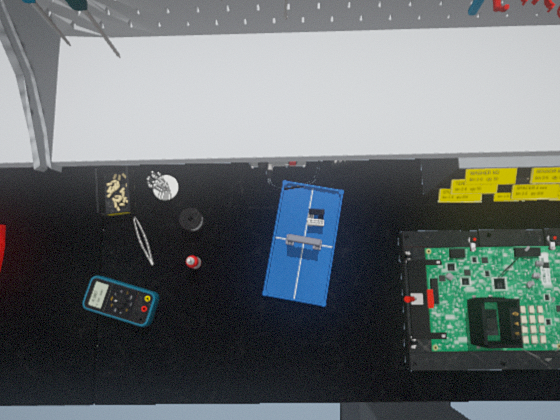

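View pics/top0c.png

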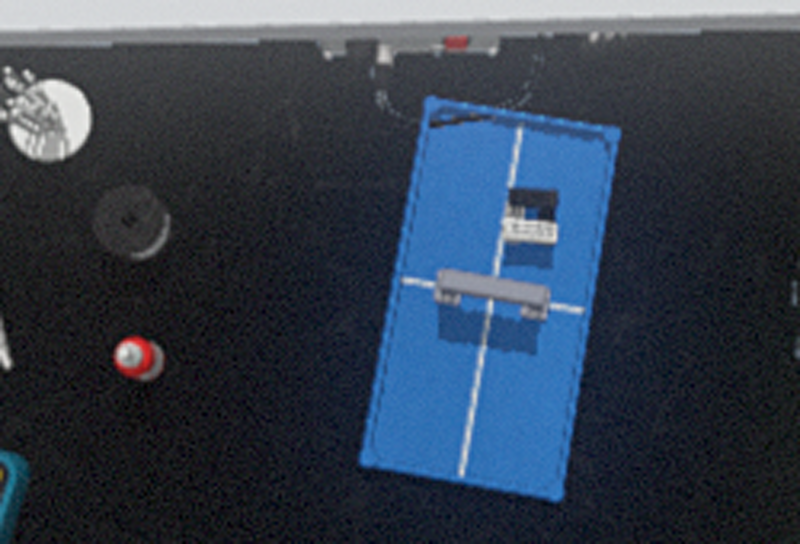

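View pics/side0c.png

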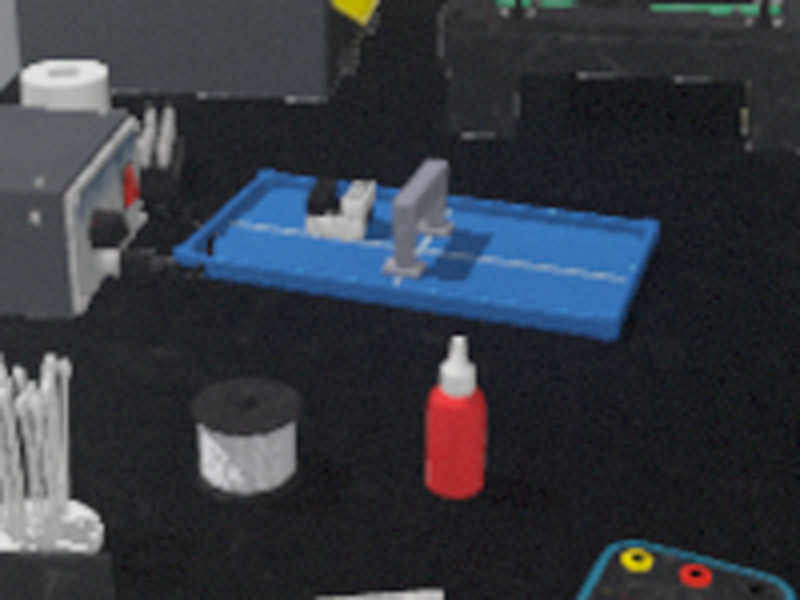

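```bash
python3 - <<'E'
from h import *
s=shot('top');d=shot('side')
f=lambda u,v,z:pix2z(s,150+u/3.2,150+v/3.2,z)
g=lambda u,v,z:pix2z(d,200+u/4,150+v/4,z)
for u,v in((428,97),(620,128),(560,500),(360,465)):print('c',f(u,v,.012).round(4))
print('side corners',[g(u,v,.012).round(4) for u,v in((268,172),(660,222),(615,325),(180,250))])
for u,v in((440,280),(548,295),(494,287)):print('h',f(u,v,.049).round(4))
print('line end',f(520,130,.004),f(462,475,.004),f(403,281,.004),f(582,310,.004))
for n,u,v in(('blk',532,198),('wht',530,232)):print(n,f(u,v,.028).round(4))
for n,p in(('shelf',(300,38)),):print(n,f(*p,0.),f(*p,.1),f(*p,.3))
print('bottle',f(136,357,.06),'spool',f(132,220,.036))
print('tcp px',proj(s,[.171,.653,.231]))
E
```

```text
c [0.6788 0.3461 0.012 ]
c [0.6538 0.2139 0.012 ]
c [0.4023 0.2634 0.012 ]
c [0.4272 0.3958 0.012 ]
side corners [array([0.6451, 0.2218, 0.012 ]), array([0.398 , 0.2681, 0.012 ]), array([0.4258, 0.4061, 0.012 ]), array([0.6716, 0.3477, 0.012 ])]
h [0.5457 0.3399 0.049 ]
h [0.5345 0.2695 0.049 ]
h [0.5404 0.3046 0.049 ]
line end [0.65570949 0.28247758 0.004     ] [0.4195799  0.32790677 0.004     ] [0.55122538 0.36562149 0.004     ] [0.52905043 0.24378057 0.004     ]
blk [0.603  0.2769 0.028 ]
wht [0.5798 0.2789 0.028 ]
shelf [0.72696308 0.43652927 0.        ] [0.69749363 0.42669306 0.1       ] [0.63855473 0.40702066 0.3       ]
bottle [0.49782063 0.53742419 0.06      ] spool [0.59190569 0.54668387 0.036     ]
tcp px [ 95.37736094 459.11620352]
```

View pics/side0.png

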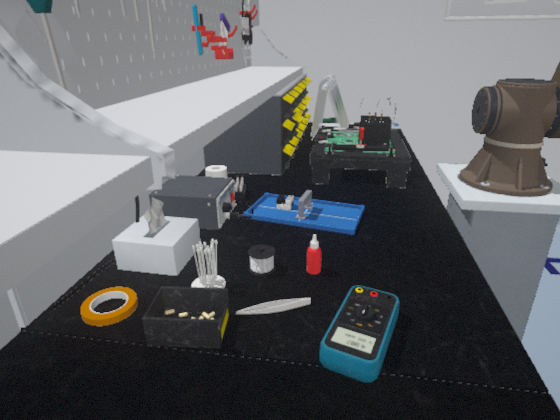

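```bash
python3 - <<'E'
from h import *
i=cv2.imread('pics/side0.png');cv2.imwrite('pics/side0d.png',cv2.resize(i[40:240,0:330],None,fx=2.4,fy=2.4,interpolation=cv2.INTER_CUBIC))
i=cv2.imread('pics/top0.png');cv2.imwrite('pics/top0d.png',cv2.resize(i[100:220,0:400],None,fx=2,fy=2,interpolation=cv2.INTER_CUBIC))
E
```

```text
(no output)
```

View pics/side0d.png

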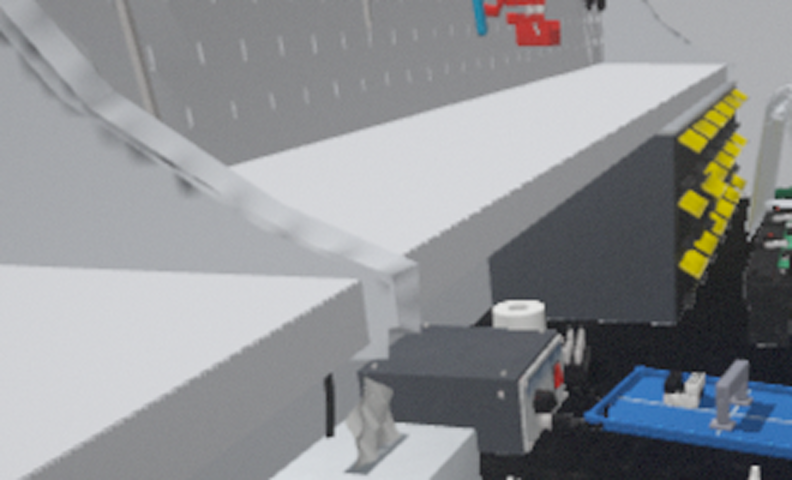

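View pics/top0d.png

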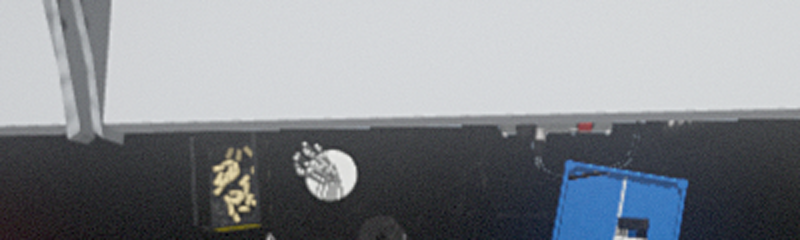

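```bash
python3 - <<'E'
from h import *
s=shot('top');d=shot('side')
for z in np.arange(.16,.36,.02):
    a=pix2z(s,60,162.5,z);b=pix2z(s,400,154,z)
    p=pix2z(d,415/2.4,40+255/2.4,z);q=pix2z(d,728/2.4,40+65/2.4,z)
    fx=lambda y:a[0]+(y-a[1])/(b[1]-a[1])*(b[0]-a[0])
    print(z.round(2),p.round(3),q.round(3),'top x',round(fx(p[1]),3),round(fx(q[1]),3))
E
```

```text
0.16 [0.832 0.338 0.16 ] [ 0.822 -2.24   0.16 ] top x 0.688 0.694
0.18 [0.798 0.41  0.18 ] [ 0.789 -1.933  0.18 ] top x 0.682 0.687
0.2 [0.764 0.482 0.2  ] [ 0.756 -1.626  0.2  ] top x 0.675 0.681
0.22 [0.73  0.554 0.22 ] [ 0.722 -1.318  0.22 ] top x 0.669 0.674
0.24 [0.695 0.625 0.24 ] [ 0.689 -1.011  0.24 ] top x 0.663 0.667
0.26 [0.661 0.697 0.26 ] [ 0.655 -0.704  0.26 ] top x 0.657 0.66
0.28 [0.627 0.769 0.28 ] [ 0.622 -0.396  0.28 ] top x 0.65 0.653
0.3 [0.592 0.841 0.3  ] [ 0.589 -0.089  0.3  ] top x 0.644 0.646
0.32 [0.558 0.912 0.32 ] [0.555 0.218 0.32 ] top x 0.638 0.64
0.34 [0.524 0.984 0.34 ] [0.522 0.526 0.34 ] top x 0.632 0.633
```

```bash
python3 - <<'E'
from h import *
i=cv2.imread('pics/top0.png');cv2.imwrite('pics/z1.png',cv2.resize(i[200:235,290:340],None,fx=14,fy=14,interpolation=cv2.INTER_CUBIC))
i=cv2.imread('pics/side0.png');cv2.imwrite('pics/z2.png',cv2.resize(i[185:220,260:310],None,fx=14,fy=14,interpolation=cv2.INTER_CUBIC))
# tray blue mask
for f in('top0','side0'):
    i=cv2.imread(f'pics/{f}.png');h=cv2.cvtColor(i,cv2.COLOR_BGR2HSV)
    m=((h[:,:,0]>100)&(h[:,:,0]<120)&(h[:,:,1]>120)&(h[:,:,2]>60)).astype(np.uint8)
    m=cv2.morphologyEx(m,cv2.MORPH_CLOSE,np.ones((9,9)))
    n,l,st,c=cv2.connectedComponentsWithStats(m)
    for k in range(1,n):
        if st[k,4]>1000:
            cs,_=cv2.findContours((l==k).astype(np.uint8),0,1);hull=cv2.convexHull(cs[0])
            print(f,st[k],cv2.approxPolyDP(hull,4,True)[:,0].tolist())
E
```

```text
top0 [ 262  180   82  128 7608] [[283, 180], [343, 190], [323, 307], [262, 295], [266, 247]]
side0 [ 243  192  122   44 2970] [[243, 213], [264, 192], [364, 205], [352, 235], [251, 219]]
```

View pics/z1.png

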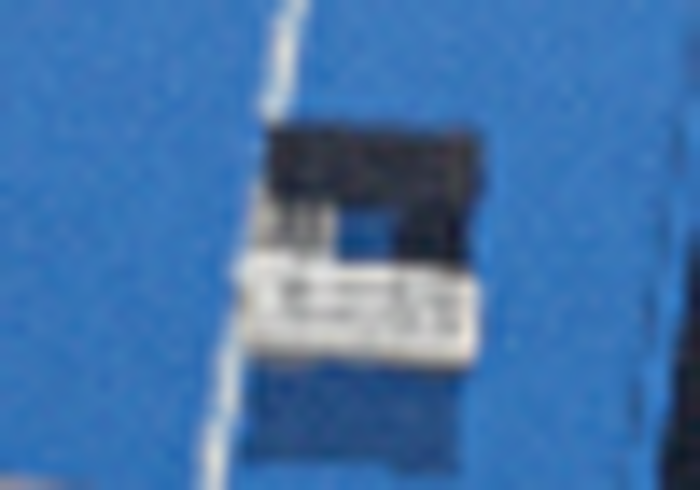

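View pics/z2.png

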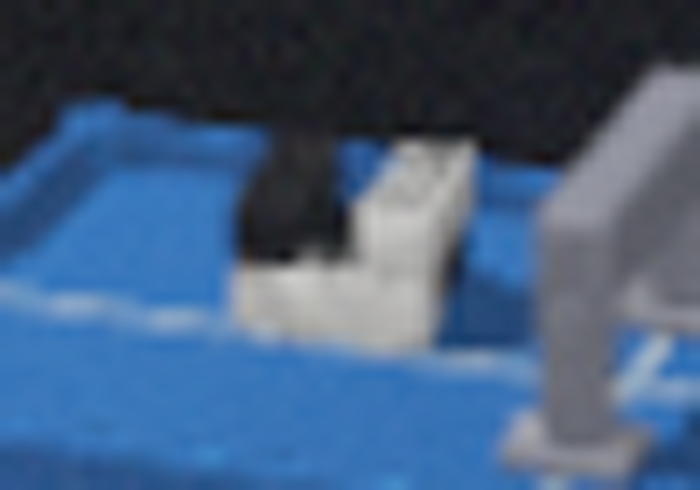

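```bash
cat >> h.py <<'E'
def box(c,yaw,l=.034,w=.012,h=.012):
    R=Ro.from_euler('z',yaw).as_matrix()
    return [np.array(c)+R@np.array([a*l/2,b*w/2,d*h/2]) for d in(-1,1) for a,b in((-1,-1),(1,-1),(1,1),(-1,1))]
def render(s,boxes,roi,f):
    u0,v0,u1,v1=roi
    i=cv2.resize(s['img'][v0:v1,u0:u1,::-1],None,fx=f,fy=f,interpolation=cv2.INTER_CUBIC)
    for col,b in boxes:
        P=[tuple(int(round((x+.5-o)*f)) for x,o in zip(proj(s,p),(u0,v0))) for p in b]
        for a,c in((0,1),(1,2),(2,3),(3,0),(4,5),(5,6),(6,7),(7,4),(0,4),(1,5),(2,6),(3,7)): cv2.line(i,P[a],P[c],col,1)
    return i
def heapfit(s,d):pass
E
cat > fit.py <<'E'
from h import *
import sys
from scipy.optimize import minimize
s=shot('top');d=shot('side')
# fit tray: (x,y,yaw) using blue mask vs rendered hull of the tray box
def bm(i):
    h=cv2.cvtColor(np.ascontiguousarray(i[:,:,::-1]),cv2.COLOR_BGR2HSV)
    m=((h[:,:,0]>98)&(h[:,:,0]<122)&(h[:,:,1]>110)&(h[:,:,2]>50)).astype(np.uint8)
    n,l,st,c=cv2.connectedComponentsWithStats(m);k=1+np.argmax(st[1:,4]);m=(l==k).astype(np.uint8)
    cs,_=cv2.findContours(m,0,1);o=np.zeros_like(m);cv2.fillPoly(o,[max(cs,key=len)],1)
    return cv2.morphologyEx(o,cv2.MORPH_CLOSE,np.ones((5,5)))
def hull(s,b,k=8):
    P=np.array([proj(s,p) for p in b]);H=cv2.convexHull(P.astype(np.float32))
    big=np.zeros((420,560),np.float32)
    x0,y0=np.floor(H[:,0].min(0)).astype(int)-2;x1,y1=np.ceil(H[:,0].max(0)).astype(int)+3
    t=np.zeros(((y1-y0)*k,(x1-x0)*k),np.uint8)
    cv2.fillPoly(t,[np.round(((H[:,0]+.5-[x0,y0])*k-.5)*16).astype(np.int32)],255,shift=4)
    big[y0:y1,x0:x1]=cv2.resize(t,(x1-x0,y1-y0),interpolation=cv2.INTER_AREA)/255.
    return big
M={'top':bm(s['img']),'side':bm(d['img'])}
def cost(p,which):
    b=box([p[0],p[1],.006],p[2],.256,.136,.012);c=0
    for n,q in(('top',s),('side',d)):
        if n in which:c+=np.abs(hull(q,b)-M[n]).sum()
    return c
for w in(('top',),('side',),('top','side')):
    r=minimize(cost,[.54,.305,-.19],args=(w,),method='Nelder-Mead',options=dict(initial_simplex=[[.54,.305,-.19],[.546,.305,-.19],[.54,.311,-.19],[.54,.305,-.15]]))
    print(w,r.x.round(4),np.degrees(r.x[2]).round(2),r.fun)
E
python3 fit.py
```

```text
('top',) [ 0.5402  0.3058 -0.1918] -10.99 402.44317626953125
('side',) [ 0.5382  0.3086 -0.1933] -11.08 573.5725708007812
('top', 'side') [ 0.5397  0.3076 -0.1965] -11.26 1015.13330078125
```

```bash
cat > ov.py <<'E'
from h import *
def ov(hx,hy,th,name,dx=0):
    s=shot('top');d=shot('side')
    c,q=np.cos(th),np.sin(th)
    X=np.array([c,q,0]);Y=np.array([-q,c,0]);H=np.array([hx,hy,0])
    B=[((0,255,255),box(H+.011*Y+[0,0,.010],th)),((0,255,0),box(H-.011*Y+[0,0,.010],th)),
       ((0,0,255),box(H-.011*X+[0,0,.022],th+np.pi/2)),((255,0,255),box(H+.011*X+[0,0,.022],th+np.pi/2))]
    a=render(s,B,(295,200,335,240),14);b=render(d,B,(265,185,305,225),14)
    cv2.imwrite('pics/'+name,np.hstack([a,b])[:,:,:][:, :])
    im=cv2.imread('pics/'+name);cv2.imwrite('pics/'+name,cv2.resize(im,(800,400)))
if __name__=='__main__':
    import sys;a=sys.argv;ov(float(a[1]),float(a[2]),np.radians(float(a[3])),a[4])
E
python3 ov.py .591 .278 -7 ov1.png
```

```text
(no output)
```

View pics/ov1.png

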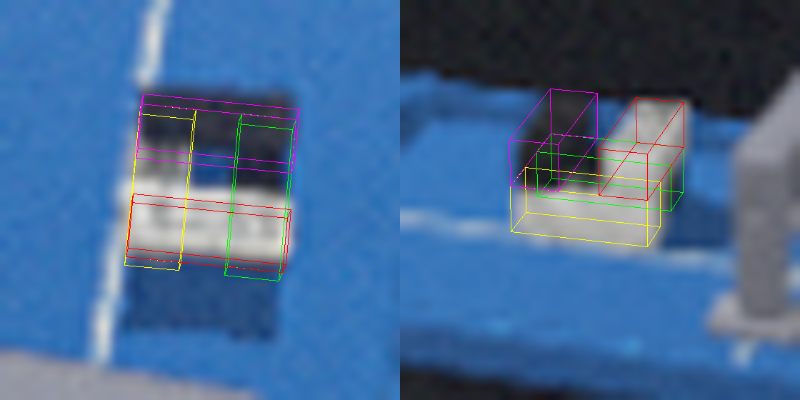

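```bash
python3 ov.py .592 .278 -3 ov2.png
```

```text
(no output)
```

View pics/ov2.png

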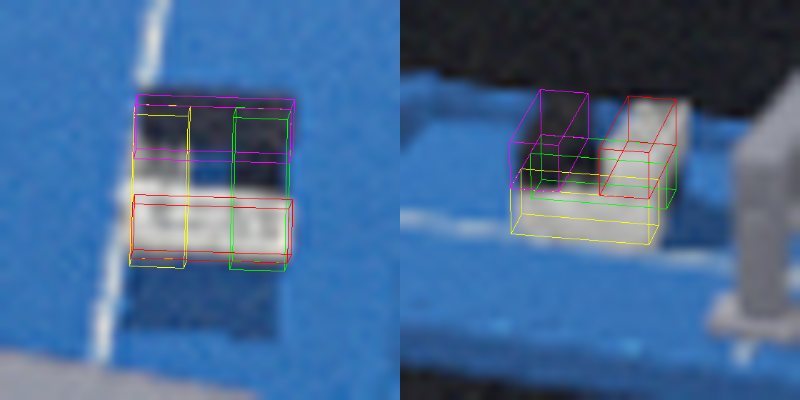

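Emit:
{"op": "servo_tool", "data": {"plan": [[[0,0,0],-5],[[0,0.01,-0.014],-5],[[0,0.02,-0.027],0],[[0,0.021,-0.0275],0],[[0,0.021,-0.0275],0],[[0,0.021,-0.0275],0],[[0,0.021,-0.0275],0],[[0,0.021,-0.0275],0],[[0,0.021,-0.0275],0],[[0,0.021,-0.0275],0],[[0,0.021,-0.0275],0],[[0,0.021,-0.0275],0]], "gripper": -0.2}}

```text
clock: 2.3
eef_pos: [0.441, 0.4085, 0.2316]
eef_rot: [-0.029, 0.707, -0.029, -0.706]
wrist_force: [0.8, 0.1, -0.1]
grip_width: 0.0513
```

```bash
cat > st.py <<'E'
from h import *
import sys
o=get_obs();R=rot(o['eef_rot'])
print('t',round(o['clock'],2),'tcp',o['eef_pos'].round(4),'jaw deg',np.degrees(np.arctan2(R[1,1],R[0,1])).round(2),'tilt',R[:,0].round(3),'q',o['qpos'].round(2),'w',round(o['grip_width'],4),'F',o['wrist_force'].round(1))
if len(sys.argv)>3:
    g=np.array([float(a) for a in sys.argv[1:4]]);print('need xyz tool',(R.T@(g-o['eef_pos'])).round(4))
if len(sys.argv)>4:
    print('yaw tool', -((float(sys.argv[4])-np.degrees(np.arctan2(R[1,1],R[0,1])))))
E
python3 st.py .581 .279 .1 -95
```

```text
t 2.3 tcp [0.441  0.4085 0.2316] jaw deg -94.7 tilt [ 0.  0. -1.] q [ 1.07  0.24 -0.16  0.   -1.17  0.42] w 0.0513 F [ 0.8  0.1 -0.1]
need xyz tool [ 0.1316  0.1177 -0.1501]
yaw tool 0.29774409402530466
```

Emit:
{"op": "servo_tool", "data": {"plan": [[[0,0.021,-0.0275],0],[[0,0.021,-0.0275],0],[[0,0.021,-0.0275],0],[[0.015,0.021,-0.0275],0],[[0.02,0.02,-0.024],0],[[0.025,0.014,-0.016],0],[[0.03,0,0],0],[[0.03,0,0],0],[[0.012,0,0],0],[[0,0,0],0]]}}

```text
clock: 3.13
eef_pos: [0.5781, 0.2784, 0.096]
eef_rot: [0.028, -0.705, 0.031, 0.708]
wrist_force: [-0.8, 0.4, 0.2]
grip_width: 0.0515
```

```bash
python3 st.py .581 .279 .016 -95; python3 - <<'E'
from h import *
s=shot('top','t1.png');d=shot('side','s1.png')
a=cv2.resize(s['img'][170:310,240:380,::-1],None,fx=2.8,fy=2.8,interpolation=cv2.INTER_CUBIC);b=cv2.resize(d['img'][130:270,220:360,::-1],None,fx=2.8,fy=2.8,interpolation=cv2.INTER_CUBIC)
cv2.imwrite('pics/c1.png',np.hstack([a,b]))
E
```

```text
t 3.13 tcp [0.5781 0.2784 0.096 ] jaw deg -94.75 tilt [-0.005 -0.004 -1.   ] q [ 0.75  0.42 -0.23 -0.   -0.93  0.74] w 0.0515 F [-0.8  0.4  0.2]
need xyz tool [ 0.08   -0.0011 -0.0032]
yaw tool 0.25287569543961297
```

View pics/c1.png

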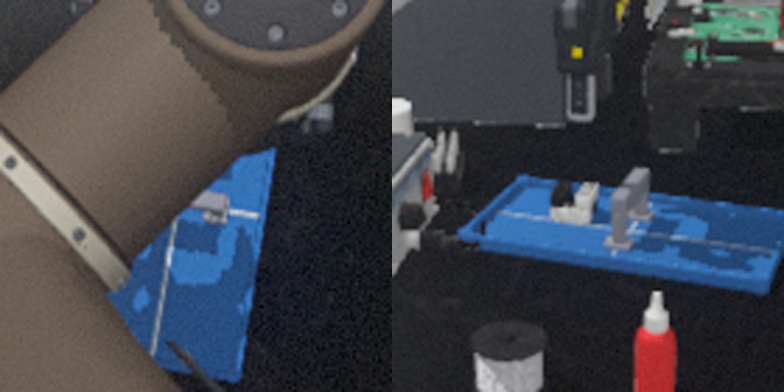

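```bash
python3 - <<'E'
from h import *
d=shot('side')
o=get_obs();p=o['eef_pos'];print(p)
for z in(0,.005,.01):print(proj(d,p+[0,0.026,z]),proj(d,p+[0,-.026,z]))
o={};
cv2.imwrite('pics/c2.png',cv2.resize(d['img'][145:215,250:320,::-1],None,fx=8.5,fy=8.5,interpolation=cv2.INTER_CUBIC))
E
```

```text
[0.58064755 0.28084191 0.10118251]
[286.60572822 171.72230154] [289.83793503 164.84047312]
[286.59819168 169.62309008] [289.83771889 162.83490202]
[286.59062098 167.51436367] [289.83750181 160.82071083]
```

View pics/c2.png

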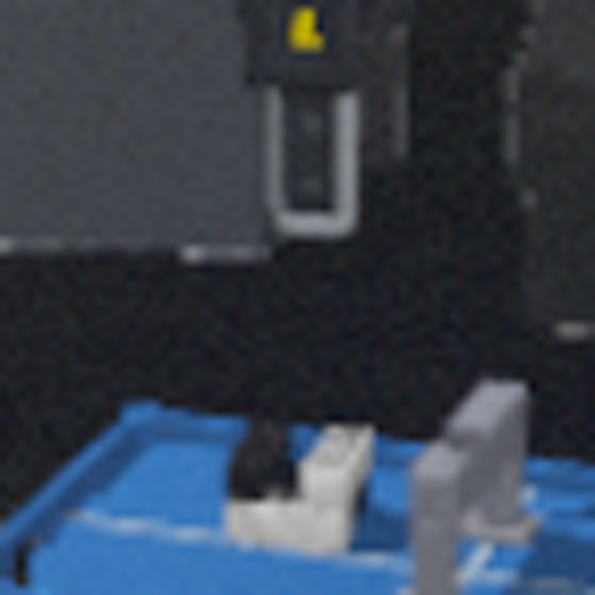

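```bash
python3 - <<'E'
from h import *
d=shot('side')
p=lambda u,v,z:pix2z(d,250+u/8.5-.4,145+v/8.5-.4,z).round(4)
print('wU near top edge L,R',p(302,455,.028),p(352,465,.028),'far',p(322,424,.028),p(375,428,.028))
print('wL bottom near L,R',p(226,540,.004),p(350,555,.004), 'mid top',p(300,500,.016))
print('bU near top L', p(235,440,.028),'bot',p(232,495,.016))
E
```

```text
wU near top edge L,R [0.5874 0.2876 0.028 ] [0.5724 0.2928 0.028 ] far [0.5852 0.2637 0.028 ] [0.5697 0.2646 0.028 ]
wL bottom near L,R [0.608  0.2955 0.004 ] [0.5719 0.3008 0.004 ] mid top [0.5874 0.2918 0.016 ]
bU near top L [0.608  0.2792 0.028 ] bot [0.6069 0.291  0.016 ]
```

Emit:
{"op": "servo_tool", "data": {"plan": [[[0.015,0.001,0.0015],0],[[0.025,0.001,0],0],[[0.025,0,0],0],[[0.014,0,0],0],[[0.006,0,0],0],[[0,0,0],0]]}}

```text
clock: 3.83
eef_pos: [0.5781, 0.2783, 0.0144]
eef_rot: [0.029, -0.706, 0.029, 0.707]
wrist_force: [0.0, -0.0, 0.7]
grip_width: 0.0517
```

```bash
python3 - <<'E'
from h import *
d=shot('side')
cv2.imwrite('pics/c3.png',cv2.resize(d['img'][145:215,250:320,::-1],None,fx=8.5,fy=8.5,interpolation=cv2.INTER_CUBIC))
E
python3 st.py .579 .279 .016 -95
```

```text
t 3.88 tcp [0.5787 0.2787 0.0154] jaw deg -94.67 tilt [ 0.001  0.001 -1.   ] q [ 0.75  0.51 -0.3   0.   -0.76  0.74] w 0.0509 F [ 0.5 -0.8 -0.5]
need xyz tool [-0.0006 -0.0004 -0.0003]
yaw tool 0.3259418350229879
```

View pics/c3.png

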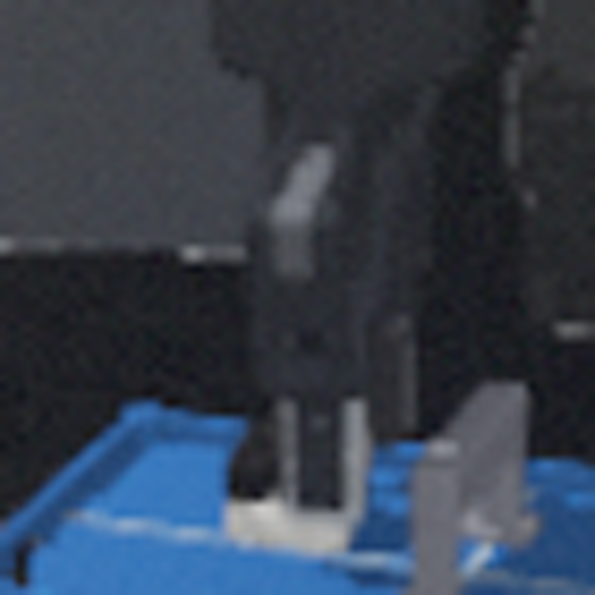

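Emit:
{"op": "servo_tool", "data": {"plan": [[[-0.001,0,0],0],[[0,0,0],0],[[0,0,0],0],[[0,0,0],0],[[0,0,0],0],[[0,0,0],0]], "gripper": 0.6}}

```text
clock: 4.38
eef_pos: [0.5792, 0.2789, 0.0178]
eef_rot: [-0.03, 0.707, -0.028, -0.706]
wrist_force: [-1.9, 0.2, 5.1]
grip_width: 0.032
```

Emit:
{"op": "servo_tool", "data": {"plan": [[[-0.005,0,0],0],[[-0.01,0,0],0],[[-0.015,0,0],0],[[-0.02,0,0],0],[[-0.01,0,0],0],[[0,0,0],0]]}}

```text
clock: 4.88
eef_pos: [0.5798, 0.2793, 0.0792]
eef_rot: [-0.03, 0.708, -0.028, -0.705]
wrist_force: [0.4, 0.9, 0.8]
grip_width: 0.0318
```

```bash
python3 - <<'E'
from h import *
d=shot('side')
cv2.imwrite('pics/c4.png',cv2.resize(d['img'][145:215,250:320,::-1],None,fx=8.5,fy=8.5,interpolation=cv2.INTER_CUBIC))
E
python3 st.py .4763 .318 .06 -11
```

```text
t 4.93 tcp [0.579  0.2788 0.0775] jaw deg -94.71 tilt [ 0.003  0.003 -1.   ] q [ 0.75  0.43 -0.25  0.   -0.88  0.74] w 0.0316 F [ 0.2 -0.1 -0.3]
need xyz tool [ 0.0173 -0.0306  0.1056]
yaw tool -83.70705729829085
```

View pics/c4.png

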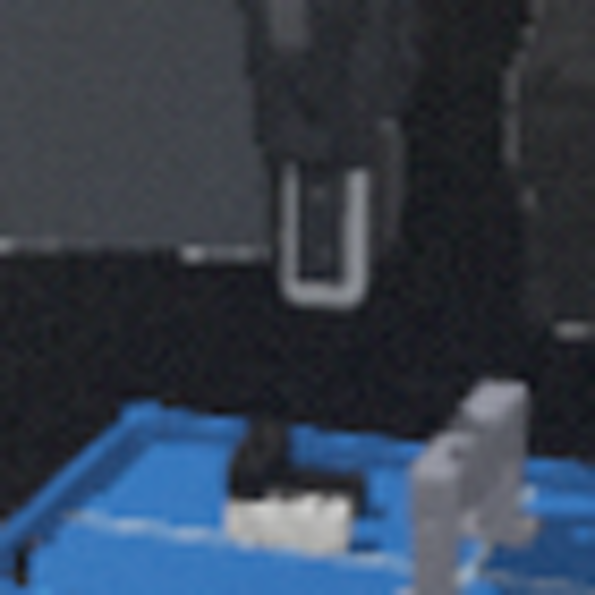

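Emit:
{"op": "servo_tool", "data": {"plan": [[[-0.004,0,0.012],0],[[0,0,0.022],0],[[0,-0.001,0.027],0],[[0,0,0.026],0],[[0,0,0.016],0],[[0,0,0.006],-7],[[0,0,0],-7],[[0,0,0],-7],[[0,0,0],-7],[[0,0,0],-7],[[0,0,0],-7],[[0,0,0],-7]]}}

```text
clock: 5.93
eef_pos: [0.4685, 0.2874, 0.0786]
eef_rot: [-0.269, -0.654, -0.268, 0.655]
wrist_force: [-0.7, 0.5, 0.3]
grip_width: 0.0321
```

Emit:
{"op": "servo_tool", "data": {"plan": [[[0,0,0],-7],[[0.005,0,0],-7],[[0.01,0,0],-7],[[0.01,0,0],-7],[[0.015,0,0],-7],[[0,0,0],0]]}}

```text
clock: 6.43
eef_pos: [0.4673, 0.2861, 0.0364]
eef_rot: [-0.453, -0.542, -0.452, 0.545]
wrist_force: [0.2, -0.9, -0.9]
grip_width: 0.0316
```

```bash
python3 - <<'E'
from h import *
d=shot('side');s=shot('top')
b=cv2.resize(d['img'][145:245,240:370,::-1],None,fx=4,fy=4,interpolation=cv2.INTER_CUBIC);a=cv2.resize(s['img'][170:320,240:360,::-1],None,fx=2.667,fy=2.667,interpolation=cv2.INTER_CUBIC)[:400]
cv2.imwrite('pics/c5.png',cv2.resize(np.hstack([a,b]),(800,380)))
E
python3 st.py .4702 .2889 .005 -11
```

```text
t 6.53 tcp [0.4687 0.2872 0.0387] jaw deg -10.95 tilt [-0.002 -0.002 -1.   ] q [ 0.91  0.36 -0.5  -0.   -0.72  2.04] w 0.0316 F [ 0.9 -0.9  1.1]
need xyz tool [ 0.0337  0.0012 -0.002 ]
yaw tool 0.05119404319209053
```

View pics/c5.png

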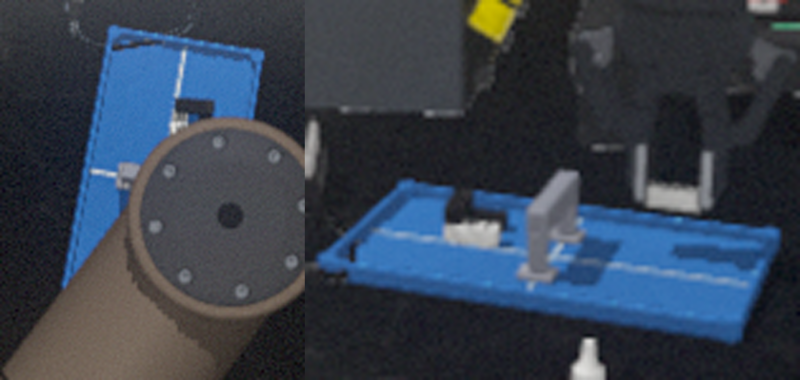

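Emit:
{"op": "servo_tool", "data": {"plan": [[[0.01,0.001,-0.002],0],[[0.012,0,0],0],[[0.007,0,0],0],[[0.003,0,0],0],[[0.001,0,0],0],[[0,0,0],0]]}}

```text
clock: 7.03
eef_pos: [0.4709, 0.2897, 0.0063]
eef_rot: [-0.451, -0.545, -0.451, 0.545]
wrist_force: [0.8, -0.4, -0.2]
grip_width: 0.0314
```

```bash
python3 st.py .4702 .2889 .005 -11
```

```text
t 7.03 tcp [0.4709 0.2897 0.0063] jaw deg -10.76 tilt [-0. -0. -1.] q [ 0.91  0.41 -0.52  0.   -0.64  2.05] w 0.0314 F [ 0.8 -0.4 -0.2]
need xyz tool [ 0.0013 -0.0006  0.0009]
yaw tool 0.244597975704691
```

Emit:
{"op": "servo_tool", "data": {"plan": [[[0.001,0,0],0],[[0,0,0],0],[[0,0,0],0]]}}

```text
clock: 7.28
eef_pos: [0.4712, 0.29, 0.0058]
eef_rot: [0.451, 0.545, 0.451, -0.544]
wrist_force: [0.3, 0.1, 1.2]
grip_width: 0.0316
```

Emit:
{"op": "servo_tool", "data": {"plan": [[[0,0,0],0],[[0,0,0],0],[[0,0,0],0],[[0,0,0],0],[[-0.01,0,0],0],[[-0.02,0,0],0],[[-0.025,0,0],0],[[-0.02,0,0],0],[[0,0,0],7],[[0,0,0],7],[[0,0,0],7],[[0,0,0],7]], "gripper": -0.2}}

```text
clock: 8.28
eef_pos: [0.471, 0.2898, 0.0814]
eef_rot: [0.304, 0.639, 0.304, -0.638]
wrist_force: [-0.3, -0.6, 0.1]
grip_width: 0.0508
```

```bash
python3 - <<'E'
from h import *
d=shot('side')
b=cv2.resize(d['img'][145:245,240:370,::-1],None,fx=6,fy=6,interpolation=cv2.INTER_CUBIC)
cv2.imwrite('pics/c6.png',b)
E
python3 st.py .6015 .277 .085 -95
```

```text
t 8.33 tcp [0.471  0.2898 0.0813] jaw deg -39.58 tilt [ 0.001  0.001 -1.   ] q [ 0.91  0.31 -0.45  0.   -0.81  1.55] w 0.0515 F [-1.1  0.5 -0.6]
need xyz tool [-0.0037  0.1087 -0.0733]
yaw tool 55.42418919774055
```

View pics/c6.png

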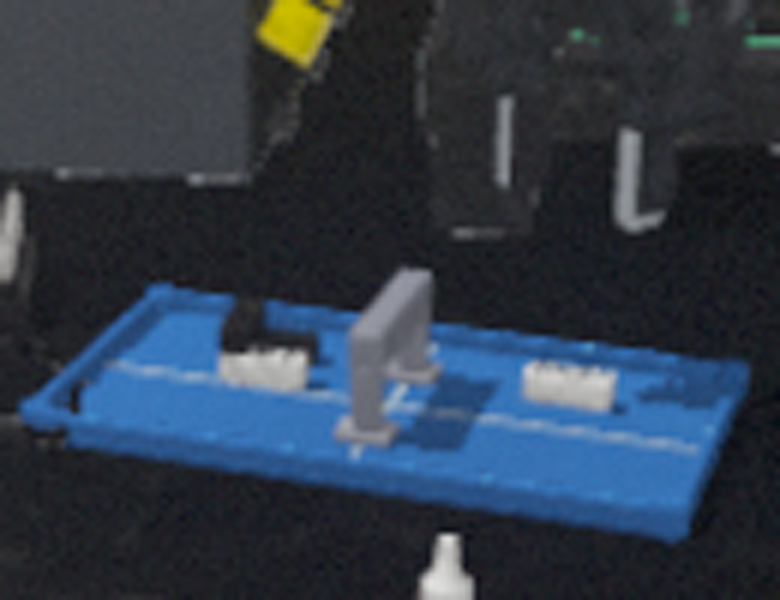

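Emit:
{"op": "servo_tool", "data": {"plan": [[[0,0,0],7],[[0,0,0],7],[[0,0,0],7],[[0,0,0],7],[[0,0,0],7],[[0,0,0],7],[[0,0,0],7],[[0,0,0],6.4],[[0,0.001,-0.02],0],[[0,0,-0.03],0],[[0,0,-0.03],0],[[0,0,-0.028],0]]}}

```text
clock: 9.33
eef_pos: [0.58, 0.281, 0.0812]
eef_rot: [-0.024, 0.707, -0.024, -0.706]
wrist_force: [-0.5, 0.8, 0.3]
grip_width: 0.0513
```

Emit:
{"op": "servo_tool", "data": {"plan": [[[0,0,-0.016],0],[[0,0,-0.006],0],[[0.01,0,0],0],[[0,0,0],0]]}}

```text
clock: 9.67
eef_pos: [0.599, 0.2786, 0.0683]
eef_rot: [0.025, -0.706, 0.026, 0.708]
wrist_force: [-0.7, -0.9, -1.0]
grip_width: 0.0516
```

```bash
python3 - <<'E'
from h import *
d=shot('side')
b=cv2.resize(d['img'][145:215,240:330,::-1],None,fx=8.5,fy=8.5,interpolation=cv2.INTER_CUBIC)
p=lambda u,v,z:pix2z(d,240+u/8.5-.4,145+v/8.5-.4,z).round(4)
cv2.imwrite('pics/c7.png',b)
E
python3 st.py .6013 .278 .017 -95
```

```text
t 9.72 tcp [0.5987 0.2787 0.0689] jaw deg -94.07 tilt [-0.003 -0.001 -1.   ] q [ 0.73  0.47 -0.21 -0.   -0.89  0.77] w 0.0513 F [-0.7  0.8 -0.7]
need xyz tool [ 0.0519  0.0004 -0.0027]
yaw tool 0.9312365809238798
```

View pics/c7.png

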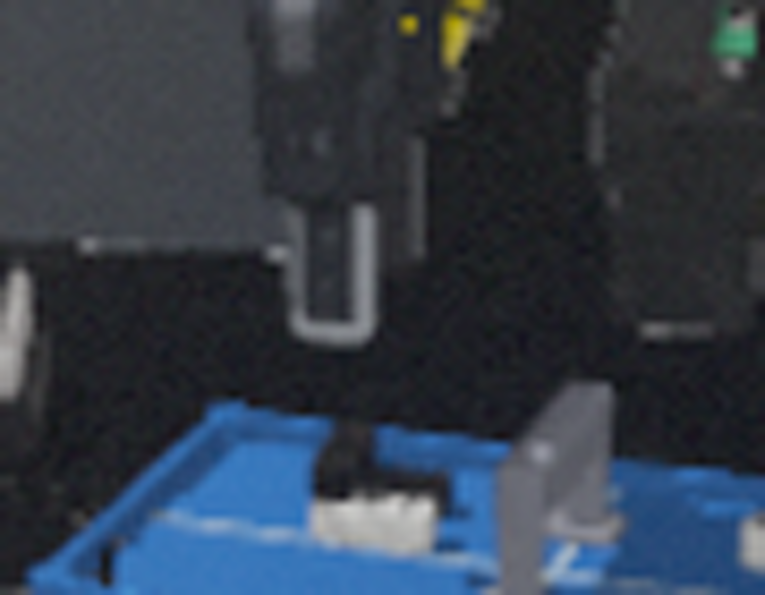

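Emit:
{"op": "servo_tool", "data": {"plan": [[[0.015,0,-0.0015],0.8],[[0.02,0,0],0],[[0.012,0,0],0],[[0.004,0,0],0],[[0.0015,0,0],0],[[0,0,0],0]]}}

```text
clock: 10.22
eef_pos: [0.6017, 0.2795, 0.018]
eef_rot: [0.03, -0.706, 0.03, 0.707]
wrist_force: [-0.3, -0.5, 0.2]
grip_width: 0.0512
```

```bash
python3 st.py .6013 .278 .017 -95
```

```text
t 10.22 tcp [0.6017 0.2795 0.018 ] jaw deg -94.86 tilt [-0. -0. -1.] q [ 0.73  0.53 -0.25  0.   -0.79  0.76] w 0.0512 F [-0.3 -0.5  0.2]
need xyz tool [0.001  0.0015 0.0003]
yaw tool 0.13829829050371245
```

Emit:
{"op": "servo_tool", "data": {"plan": [[[0.001,0.001,0],0],[[0,0,0],0],[[0,0,0],0],[[0,0,0],0],[[0,0,0],0],[[0,0,0],0],[[-0.005,0,0],0],[[-0.01,0,0],0],[[-0.02,0,0],0],[[-0.02,0,0],0],[[-0.01,0,0],0],[[0,0,0],0]], "gripper": 0.6}}

```text
clock: 11.22
eef_pos: [0.6034, 0.2793, 0.0852]
eef_rot: [-0.031, 0.708, -0.029, -0.705]
wrist_force: [0.8, -0.0, 0.0]
grip_width: 0.0317
```

```bash
python3 - <<'E'
from h import *
d=shot('side')
b=cv2.resize(d['img'][145:215,240:330,::-1],None,fx=8.5,fy=8.5,interpolation=cv2.INTER_CUBIC)
cv2.imwrite('pics/c8.png',b)
E
python3 st.py .4822 .3497 .082 -11
```

```text
t 11.27 tcp [0.6025 0.2788 0.0834] jaw deg -94.91 tilt [ 0.002  0.002 -1.   ] q [ 0.73  0.46 -0.19 -0.   -0.92  0.76] w 0.0319 F [-0.5  0.2 -0.8]
need xyz tool [ 0.0013 -0.0603  0.126 ]
yaw tool -83.91483731102099
```

View pics/c8.png

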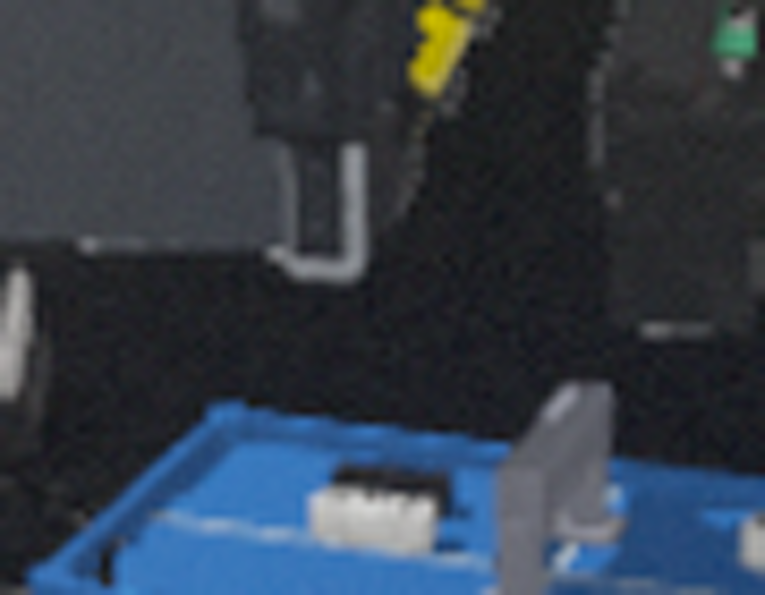

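Emit:
{"op": "servo_tool", "data": {"plan": [[[0,-0.006,0.013],0],[[0,-0.012,0.025],0],[[0,-0.012,0.025],0],[[0,-0.012,0.025],0],[[0,-0.012,0.025],0],[[0,-0.006,0.013],-7],[[0,0,0],-7],[[0,0,0],-7],[[0,0,0],-7],[[0,0,0],-7],[[0,0,0],-7],[[0,0,0],-7]]}}

```text
clock: 12.27
eef_pos: [0.4804, 0.3484, 0.0805]
eef_rot: [-0.268, -0.654, -0.267, 0.655]
wrist_force: [0.2, -0.7, 0.0]
grip_width: 0.032
```

Emit:
{"op": "servo_tool", "data": {"plan": [[[0,0,0],-7],[[0.005,0,0],-7],[[0.015,0,0],-7],[[0.015,0,0],-7],[[0.01,0,0],-7],[[0,0,0],0]]}}

```text
clock: 12.77
eef_pos: [0.4794, 0.3471, 0.0335]
eef_rot: [-0.452, -0.542, -0.451, 0.546]
wrist_force: [0.0, -0.6, -0.2]
grip_width: 0.0317
```

```bash
python3 - <<'E'
from h import *
d=shot('side')
b=cv2.resize(d['img'][145:245,240:370,::-1],None,fx=6,fy=6,interpolation=cv2.INTER_CUBIC)
cv2.imwrite('pics/c9.png',b)
E
python3 st.py .482 .35 .006 -11
```

```text
t 12.82 tcp [0.4801 0.3477 0.0348] jaw deg -11.04 tilt [-0.003 -0.003 -1.   ] q [ 0.96  0.42 -0.4  -0.   -0.75  1.99] w 0.0317 F [-0.9  0.1  0.1]
need xyz tool [ 0.0288  0.0015 -0.0028]
yaw tool -0.03632611386676565
```

View pics/c9.png

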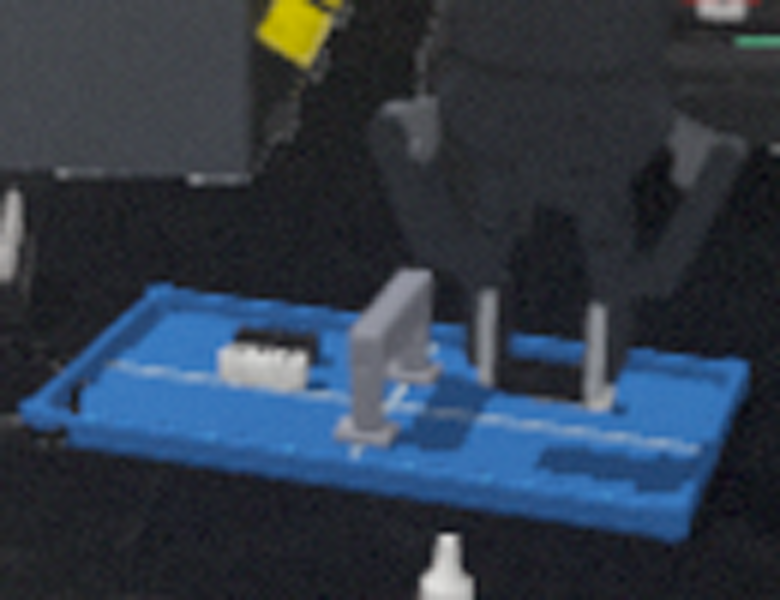

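Emit:
{"op": "servo_tool", "data": {"plan": [[[0.01,0.001,-0.001],0],[[0.012,0,0],0],[[0.006,0,0],0],[[0.002,0,0],0],[[0,0,0],0],[[0,0,0],0]]}}

```text
clock: 13.32
eef_pos: [0.4828, 0.3498, 0.007]
eef_rot: [0.45, 0.546, 0.45, -0.545]
wrist_force: [0.2, 0.7, -0.7]
grip_width: 0.0319
```

```bash
python3 st.py .482 .35 .0055 -11
```

```text
t 13.32 tcp [0.4828 0.3498 0.007 ] jaw deg -10.98 tilt [ 0.  0. -1.] q [ 0.95  0.46 -0.42  0.   -0.69  2.  ] w 0.0319 F [ 0.2  0.7 -0.7]
need xyz tool [ 0.0015 -0.0009  0.    ]
yaw tool 0.020602255821954074
```

Emit:
{"op": "servo_tool", "data": {"plan": [[[0.001,0,0],0],[[0.0005,0,0],0],[[0,0,0],0]]}}

```text
clock: 13.57
eef_pos: [0.483, 0.35, 0.006]
eef_rot: [0.45, 0.546, 0.45, -0.545]
wrist_force: [-1.8, -0.6, 3.7]
grip_width: 0.0317
```

Emit:
{"op": "servo_tool", "data": {"plan": [[[0,0,0],0],[[0,0,0],0],[[0,0,0],0],[[0,0,0],0],[[-0.01,0,0],0],[[-0.02,0,0],0],[[-0.025,0,0],0],[[-0.02,0,0],0],[[-0.008,0,0],-5.5],[[0,0,0],0]], "gripper": -0.2}}

```text
clock: 14.4
eef_pos: [0.4838, 0.3509, 0.0916]
eef_rot: [0.477, 0.524, 0.477, -0.52]
wrist_force: [0.7, -0.7, -0.2]
grip_width: 0.0514
```

```bash
python3 - <<'E'
from h import *
d=shot('side');s=shot('top')
b=cv2.resize(d['img'][145:245,240:370,::-1],None,fx=6,fy=6,interpolation=cv2.INTER_CUBIC)
cv2.imwrite('pics/c10.png',b)
b=cv2.resize(s['img'][170:320,240:360,::-1],None,fx=4,fy=4,interpolation=cv2.INTER_CUBIC)
cv2.imwrite('pics/c10t.png',b)
E
python3 st.py .5905 .2905 .085 -5
```

```text
t 14.5 tcp [0.4826 0.3497 0.0887] jaw deg -5.57 tilt [ 0.     0.001 -1.   ] q [ 0.95  0.36 -0.35 -0.   -0.87  2.09] w 0.0509 F [ 0.2 -0.8 -0.4]
need xyz tool [0.0037 0.1131 0.0484]
yaw tool -0.5720534236055927
```

View pics/c10.png

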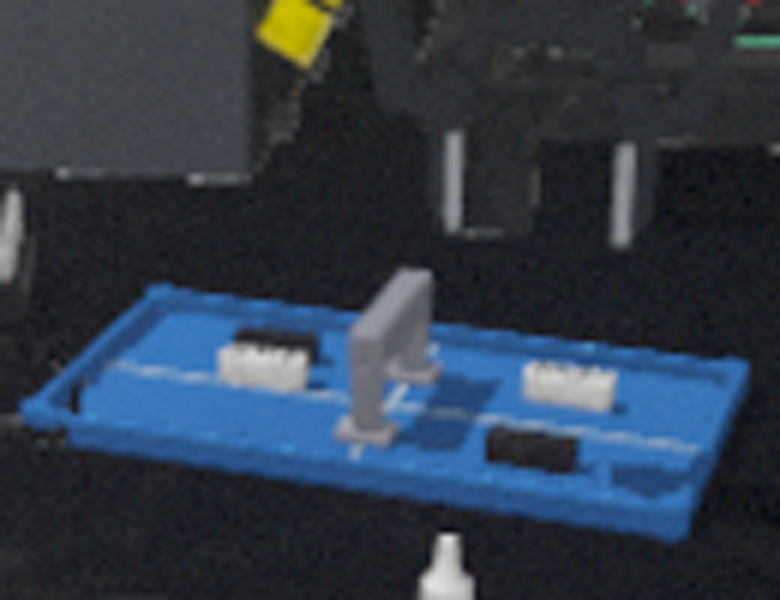

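View pics/c10t.png

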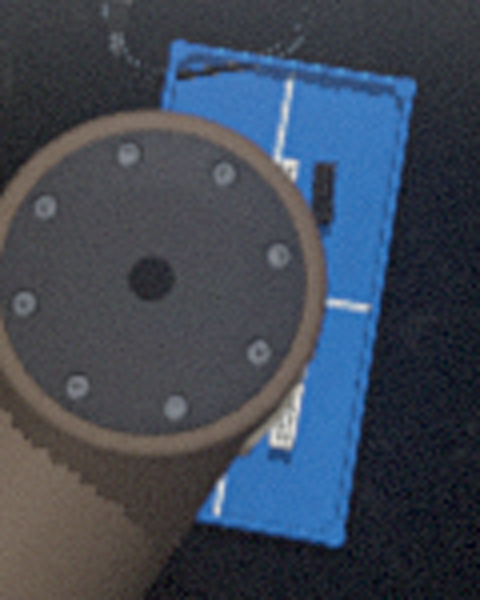

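```bash
python3 - <<'E'
from h import *
d=shot('side');s=shot('top')
p=lambda u,v,z:pix2z(d,240+u/6-.4,145+v/6-.4,z).round(4)
t=lambda u,v,z:pix2z(s,240+u/4-.4,170+v/4-.4,z).round(4)
print('wL',p(218,348,.016),p(308,358,.016),p(220,382,.004),p(305,392,.004),'top',t(298,160,.016))
print('bL top c',t(324,193,.016),'ends',t(316,162,.016),t(334,165,.016),t(314,222,.016),t(332,222,.016))
print('tray corners side',p(160,285,.012),p(748,365,.012),p(690,515,.012),p(22,405,.012))
print('handle top near/far',p(372,330,.049),p(418,270,.049))
b=render(d,[((0,0,255),box([.5905,.2905,.010],np.radians(-5))),((0,255,0),box([.592,.268,.010],np.radians(-5))),((255,255,0),box([.5385,.3075,.040],np.radians(-11.1),.014,.07,.018))],(260,170,340,240),10)
cv2.imwrite('pics/c11.png',b)
E
```

```text
wL [0.6095 0.2899 0.016 ] [0.5723 0.2948 0.016 ] [0.6077 0.2963 0.004 ] [0.5726 0.3011 0.004 ] top [0.6103 0.2808 0.016 ]
bL top c [0.5917 0.2671 0.016 ] ends [0.609 0.271 0.016] [0.6072 0.2612 0.016 ] [0.5758 0.273  0.016 ] [0.5757 0.2633 0.016 ]
tray corners side [0.6482 0.2159 0.012 ] [0.3997 0.2679 0.012 ] [0.424  0.4021 0.012 ] [0.6761 0.3461 0.012 ]
handle top near/far [0.5419 0.3409 0.049 ] [0.5309 0.2773 0.049 ]
```

View pics/c11.png

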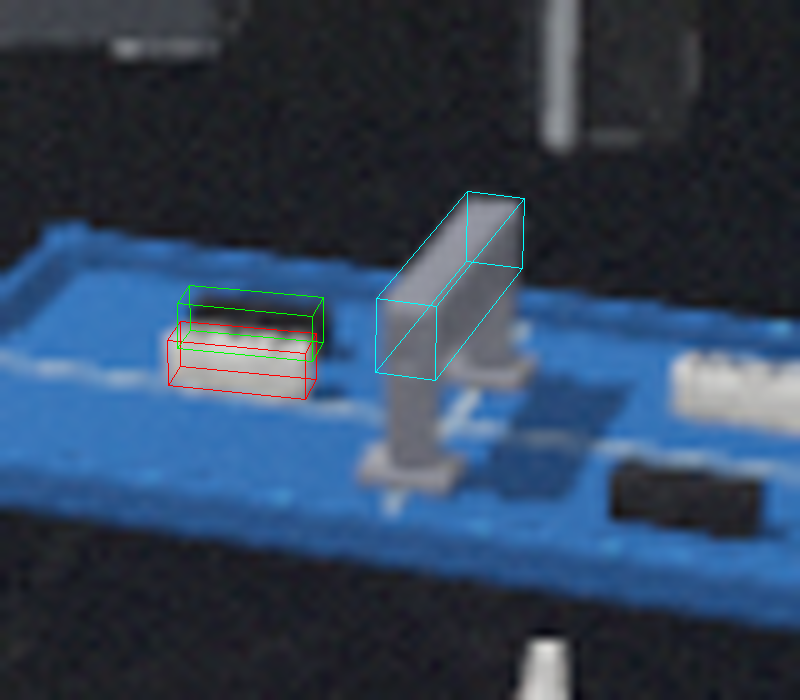

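Emit:
{"op": "servo_tool", "data": {"plan": [[[0,0.012,0.005],-0.5],[[0,0.022,0.01],0],[[0,0.025,0.011],0],[[0,0.025,0.011],0],[[0,0.019,0.008],0],[[0,0.01,0.004],0],[[0.01,0,0],0],[[0.015,0,0],0],[[0.015,0,0],0],[[0.01,0,0],0],[[0,0,0],0],[[0,0,0],0]]}}

```text
clock: 15.6
eef_pos: [0.5901, 0.291, 0.0374]
eef_rot: [-0.478, -0.52, -0.478, 0.522]
wrist_force: [0.8, 0.7, 1.1]
grip_width: 0.0512
```

```bash
python3 - <<'E'
from h import *
d=shot('side');s=shot('top')
b=cv2.resize(d['img'][145:215,250:340,::-1],None,fx=8,fy=8,interpolation=cv2.INTER_CUBIC)
cv2.imwrite('pics/c12.png',b)
E
python3 st.py .5903 .290 .007 -5
```

```text
t 15.7 tcp [0.5911 0.2916 0.0389] jaw deg -4.89 tilt [ 0.001  0.    -1.   ] q [ 0.75  0.5  -0.24  0.   -0.83  2.3 ] w 0.0513 F [-0.3  0.3  0.8]
need xyz tool [ 0.0319 -0.0007  0.0017]
yaw tool 0.1131653974118656
```

View pics/c12.png

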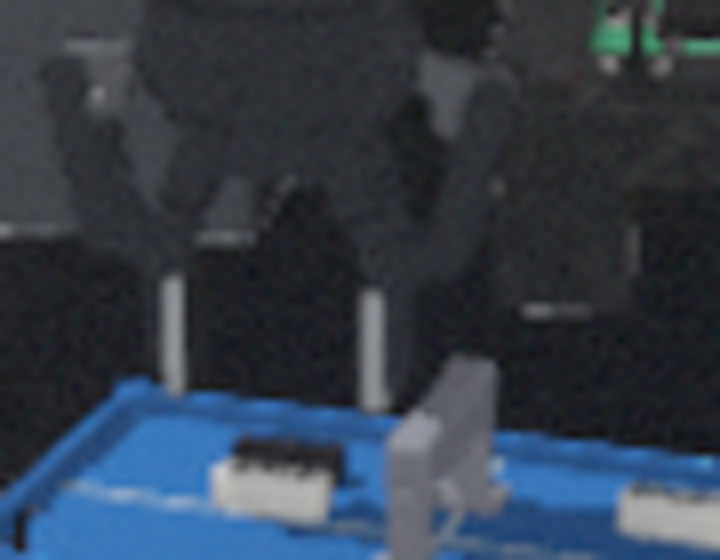

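Emit:
{"op": "servo_tool", "data": {"plan": [[[0.005,0,0.001],0],[[0.01,0,0],0],[[0.008,0,0],0],[[0.004,0,0],0],[[0,0,0],0]], "gripper": 0.0}}

```text
clock: 16.12
eef_pos: [0.5901, 0.2893, 0.0096]
eef_rot: [-0.478, -0.52, -0.478, 0.522]
wrist_force: [0.1, -0.4, -0.8]
grip_width: 0.0426
```

```bash
python3 - <<'E'
from h import *
d=shot('side');s=shot('top')
b=cv2.resize(d['img'][145:215,250:340,::-1],None,fx=8,fy=8,interpolation=cv2.INTER_CUBIC)
cv2.imwrite('pics/c13.png',b)
E
python3 st.py .5903 .290 .007 -5
```

```text
t 16.22 tcp [0.5908 0.2899 0.0109] jaw deg -4.91 tilt [-0.    -0.001 -1.   ] q [ 0.75  0.53 -0.26  0.   -0.77  2.3 ] w 0.0429 F [-0.4 -0.2 -0.2]
need xyz tool [ 0.0039 -0.0005 -0.0001]
yaw tool 0.08964935739547109
```

View pics/c13.png

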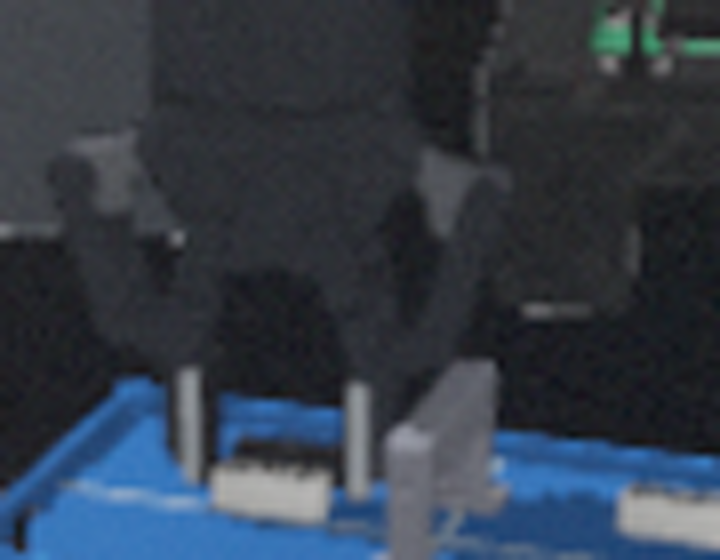

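Emit:
{"op": "servo_tool", "data": {"plan": [[[0.002,0,0],0],[[0.002,0,0],0],[[0,0,0],0]]}}

```text
clock: 16.47
eef_pos: [0.5909, 0.29, 0.0071]
eef_rot: [-0.478, -0.521, -0.478, 0.521]
wrist_force: [0.1, 0.0, -0.4]
grip_width: 0.0428
```

Emit:
{"op": "servo_tool", "data": {"plan": [[[0,0,0],0],[[0,0,0],0],[[0,0,0],0],[[0,0,0],0],[[0,0,0],0],[[-0.003,0,0],0],[[-0.007,0,0],0],[[-0.006,0,0],0],[[-0.002,0,0],0],[[0,0,0],0]], "gripper": 0.6}}

```text
clock: 17.3
eef_pos: [0.5914, 0.2904, 0.0264]
eef_rot: [0.478, 0.522, 0.478, -0.52]
wrist_force: [-0.5, -0.5, -0.2]
grip_width: 0.0318
```

```bash
python3 - <<'E'
from h import *
d=shot('side');s=shot('top')
b=cv2.resize(d['img'][145:215,250:340,::-1],None,fx=8,fy=8,interpolation=cv2.INTER_CUBIC)
cv2.imwrite('pics/c14.png',b)
E
python3 st.py .594 .330 .022 -11
```

```text
t 17.4 tcp [0.5909 0.2901 0.0255] jaw deg -4.92 tilt [ 0.  0. -1.] q [ 0.75  0.52 -0.25 -0.   -0.8   2.3 ] w 0.0313 F [-0.9  0.2  0.3]
need xyz tool [ 0.0035 -0.0004 -0.04  ]
yaw tool 6.079586105761651
```

View pics/c14.png

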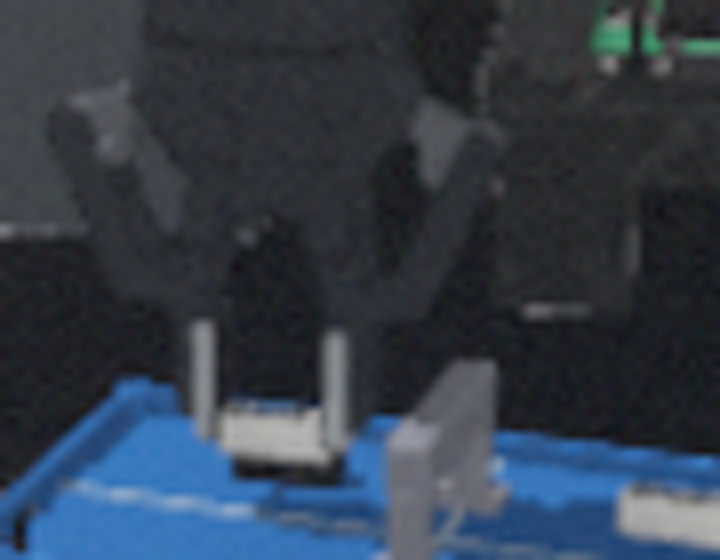

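Emit:
{"op": "servo_tool", "data": {"plan": [[[0,0,-0.006],0],[[0,0,-0.012],0],[[0,0,-0.012],0],[[0,0,-0.008],6],[[0.005,0.001,0],0],[[0.006,0,0],0],[[0.003,0,0],0],[[0.002,0,0],0],[[0,0,0],0]]}}

```text
clock: 18.15
eef_pos: [0.5947, 0.327, 0.0083]
eef_rot: [-0.45, -0.545, -0.45, 0.546]
wrist_force: [0.1, 0.2, -0.4]
grip_width: 0.0316
```

```bash
python3 st.py .594 .328 .007 -11
```

```text
t 18.15 tcp [0.5947 0.327  0.0083] jaw deg -10.86 tilt [-0.001 -0.001 -1.   ] q [ 0.79  0.56 -0.21 -0.   -0.79  2.16] w 0.0316 F [ 0.1  0.2 -0.4]
need xyz tool [ 0.0013 -0.0009 -0.0008]
yaw tool 0.1359680857425527
```

Emit:
{"op": "servo_tool", "data": {"plan": [[[0.001,0,0],0],[[0.0005,0,0],0],[[0,0,0],0]]}}

```text
clock: 18.4
eef_pos: [0.5953, 0.3275, 0.0079]
eef_rot: [0.45, 0.545, 0.45, -0.545]
wrist_force: [0.6, -0.1, 0.3]
grip_width: 0.0318
```

Emit:
{"op": "servo_tool", "data": {"plan": [[[0,0,0],0],[[0,0,0],0],[[0,0,0],0],[[0,0,0],0],[[-0.01,0,0],0],[[-0.02,0,0],0],[[-0.025,0,0],0],[[-0.025,0,0],0],[[-0.01,0,0],0],[[0,0,0],0],[[0,0,0],0]], "gripper": 0.0}}

```text
clock: 19.32
eef_pos: [0.5953, 0.328, 0.099]
eef_rot: [0.45, 0.546, 0.45, -0.545]
wrist_force: [-0.3, 0.2, -0.9]
grip_width: 0.0425
```

```bash
python3 - <<'E'
from h import *
d=shot('side','s15.png');s=shot('top')
b=cv2.resize(d['img'][145:245,240:370,::-1],None,fx=6,fy=6,interpolation=cv2.INTER_CUBIC)
cv2.imwrite('pics/c15.png',b)
b=render(d,[((255,255,0),box([.5385,.3075,.040],np.radians(-11.1),.014,.07,.018)),((0,0,255),box([.538,.3085,.006],np.radians(-11.1),.256,.136,.012))],(240,170,370,250),6)
cv2.imwrite('pics/c15b.png',b)
E
python3 st.py .538 .3075 .09 -11
```

```text
t 19.42 tcp [0.5946 0.3273 0.0971] jaw deg -10.92 tilt [-0.001 -0.001 -1.   ] q [ 0.79  0.47 -0.14 -0.   -0.96  2.16] w 0.0428 F [ 0.1  0.3 -0.1]
need xyz tool [ 0.0072 -0.0518  0.0302]
yaw tool 0.07652926056894849
```

View pics/c15.png

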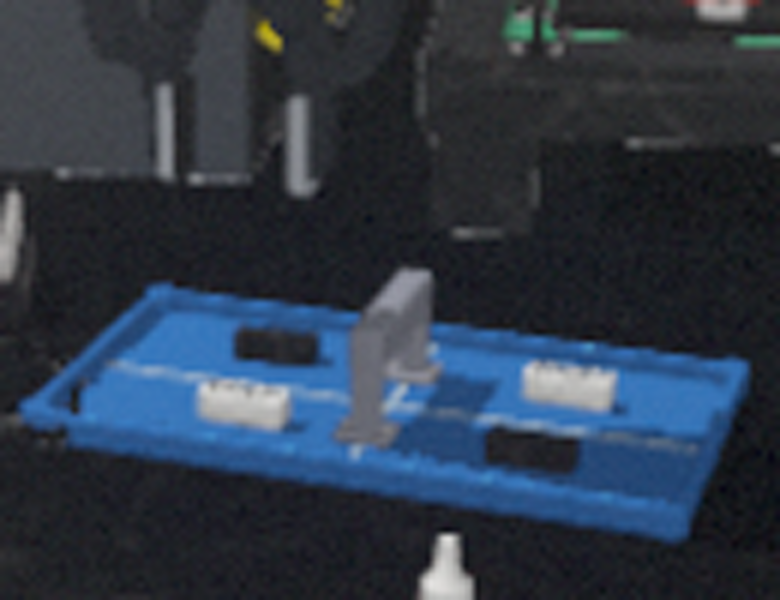

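View pics/c15b.png

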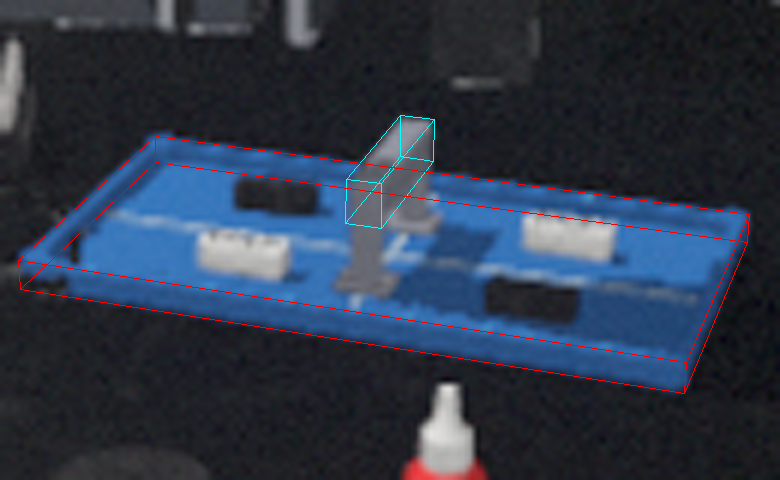

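Emit:
{"op": "servo_tool", "data": {"plan": [[[0,-0.008,0.005],0],[[0,-0.018,0.01],0],[[0,-0.018,0.01],0],[[0,-0.008,0.005],0],[[0.01,0,0],0],[[0.015,0,0],0],[[0.005,0,0],0],[[0,0,0],0],[[0,0,0],0]], "gripper": 0.1}}

```text
clock: 20.17
eef_pos: [0.5385, 0.3079, 0.0671]
eef_rot: [-0.45, -0.545, -0.45, 0.546]
wrist_force: [0.6, 0.2, -0.2]
grip_width: 0.0389
```

```bash
python3 - <<'E'
from h import *
d=shot('side','s16.png')
b=cv2.resize(d['img'][145:245,240:370,::-1],None,fx=6,fy=6,interpolation=cv2.INTER_CUBIC)
cv2.imwrite('pics/c16.png',b)
E
python3 st.py .538 .308 .022 -11.1
```

```text
t 20.22 tcp [0.5388 0.3082 0.0676] jaw deg -10.91 tilt [-0. -0. -1.] q [ 0.83  0.42 -0.31  0.   -0.84  2.12] w 0.0383 F [1.2 0.8 1. ]
need xyz tool [ 0.0456 -0.0008  0.0004]
yaw tool 0.19161639166950195
```

View pics/c16.png

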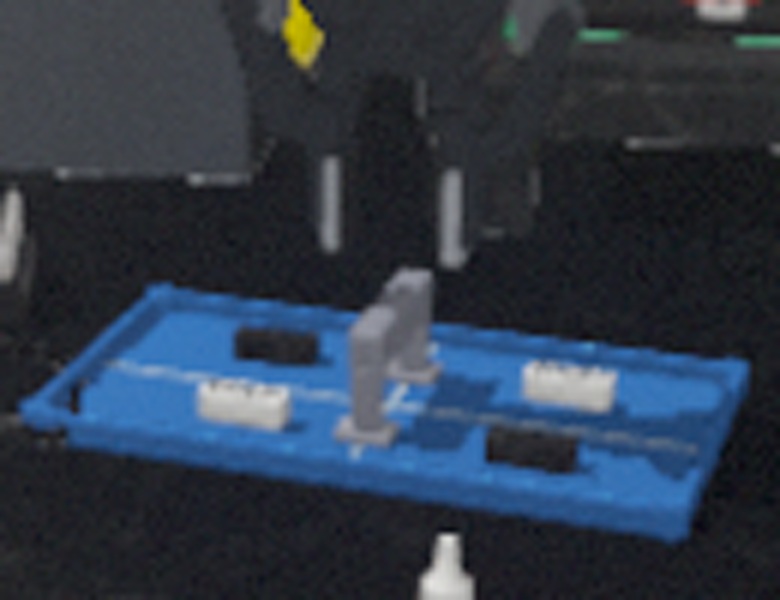

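Emit:
{"op": "servo_tool", "data": {"plan": [[[0.01,0,0],0.2],[[0.015,0,0],0],[[0.012,0,0],0],[[0.006,0,0],0],[[0.002,0,0],0],[[0,0,0],0],[[0,0,0],0]]}}

```text
clock: 20.8
eef_pos: [0.5387, 0.3083, 0.023]
eef_rot: [0.449, 0.546, 0.449, -0.546]
wrist_force: [0.3, 0.3, 0.2]
grip_width: 0.0385
```

Emit:
{"op": "servo_tool", "data": {"plan": [[[0,0,0],0],[[0,0,0],0],[[0,0,0],0],[[0,0,0],0],[[0,0,0],0],[[0,0,0],0],[[0,0,0],0],[[0,0,0],0]], "gripper": 1.0}}

```text
clock: 21.47
eef_pos: [0.539, 0.3086, 0.0238]
eef_rot: [0.449, 0.547, 0.449, -0.545]
wrist_force: [-0.1, -0.3, 5.6]
grip_width: 0.0127
```

```bash
python3 - <<'E'
from h import *
d=shot('side','s17.png')
b=cv2.resize(d['img'][145:245,240:370,::-1],None,fx=6,fy=6,interpolation=cv2.INTER_CUBIC)
cv2.imwrite('pics/c17.png',b)
E
python3 st.py .538 .308 .022 -11.1
```

```text
t 21.52 tcp [0.539  0.3086 0.0238] jaw deg -11.1 tilt [ 0.001  0.001 -1.   ] q [ 0.83  0.47 -0.35  0.   -0.75  2.11] w 0.0126 F [-1.2  0.4  6.1]
need xyz tool [ 0.0018 -0.0009  0.0008]
yaw tool 0.004489453252210396
```

View pics/c17.png

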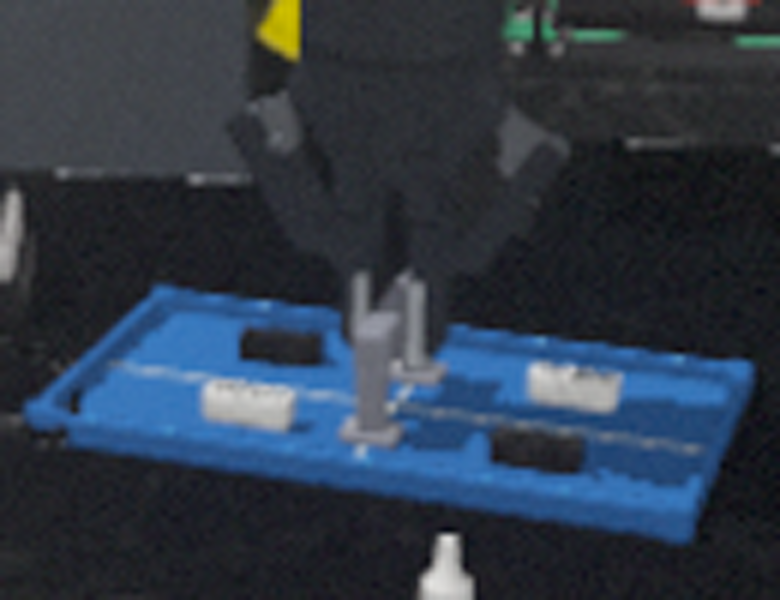

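Emit:
{"op": "servo_tool", "data": {"plan": [[[-0.001,0,0],0],[[-0.002,0,0],0],[[-0.003,-0.001,0],0],[[-0.004,-0.003,0.0006],0],[[-0.004,-0.005,0.001],0],[[-0.004,-0.007,0.0013],0],[[-0.005,-0.008,0.0015],0],[[-0.005,-0.008,0.0015],0],[[-0.006,-0.007,0.0013],0],[[-0.006,-0.006,0.001],0],[[-0.006,-0.004,0.0008],0],[[-0.006,-0.003,0.0005],0]]}}

```text
clock: 22.52
eef_pos: [0.485, 0.309, 0.0757]
eef_rot: [0.449, 0.546, 0.449, -0.546]
wrist_force: [0.6, -0.1, -3.7]
grip_width: 0.0131
```

```bash
python3 - <<'E'
from h import *
d=shot('side','s18.png')
b=cv2.resize(d['img'][105:245,240:400,::-1],None,fx=5,fy=4.2857,interpolation=cv2.INTER_CUBIC)
cv2.imwrite('pics/c18.png',b)
E
python3 st.py
```

```text
t 22.57 tcp [0.4853 0.3094 0.0769] jaw deg -11.08 tilt [ 0.001  0.001 -1.   ] q [ 0.91  0.34 -0.41  0.   -0.82  2.04] w 0.0134 F [-0.8 -0.2 -2.7]
```

View pics/c18.png

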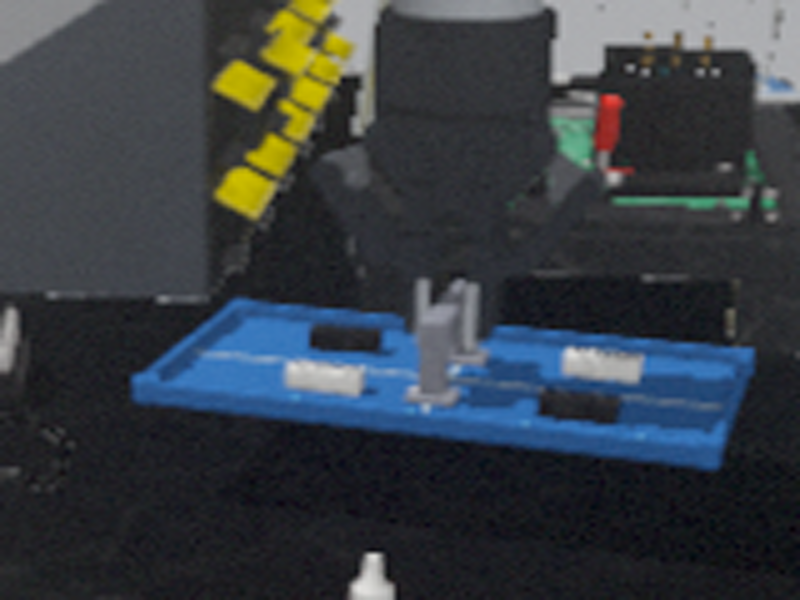

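Emit:
{"op": "servo_tool", "data": {"plan": [[[-0.007,-0.001,0],0],[[-0.008,0,0],0],[[-0.009,0,0],0],[[-0.01,0,0],0],[[-0.011,0,0],0],[[-0.011,0,0],0],[[-0.011,0,0],0],[[-0.01,0,0],0],[[-0.009,0,0],0],[[-0.007,0,0],0],[[-0.005,0,0],0],[[-0.003,0,0],0]]}}

```text
clock: 23.57
eef_pos: [0.4847, 0.3091, 0.1765]
eef_rot: [0.449, 0.546, 0.449, -0.546]
wrist_force: [-0.9, -0.3, -3.2]
grip_width: 0.0131
```

Emit:
{"op": "servo_tool", "data": {"plan": [[[-0.001,0,0],0],[[0,0,0],0],[[0,0,0],0],[[0,0,0],0],[[0,0,0],0],[[0,0,0],0],[[0,0,0],0],[[0,0,0],0],[[0,0,0],0],[[0,0,0],0],[[0,0,0],0],[[0,0,0],0]]}}

```text
clock: 24.57
eef_pos: [0.4846, 0.309, 0.1768]
eef_rot: [0.449, 0.546, 0.449, -0.546]
wrist_force: [0.9, -0.2, -3.7]
grip_width: 0.0132
```

```bash
python3 - <<'E'
from h import *
d=shot('side','s19.png')
o=get_obs();p=o['eef_pos'];zz=p[2]-.0235
c=[p[0]-.0008,p[1],zz+.006]
b=render(d,[((0,0,255),box(c,np.radians(-11.1),.256,.136,.012))],(240,90,400,210),5)
cv2.imwrite('pics/c19.png',b)
E
python3 st.py
```

```text
t 24.62 tcp [0.4846 0.309  0.1768] jaw deg -11.11 tilt [-0. -0. -1.] q [ 0.91  0.24 -0.29  0.   -1.04  2.04] w 0.0135 F [-0.9  0.7 -3.4]
```

View pics/c19.png

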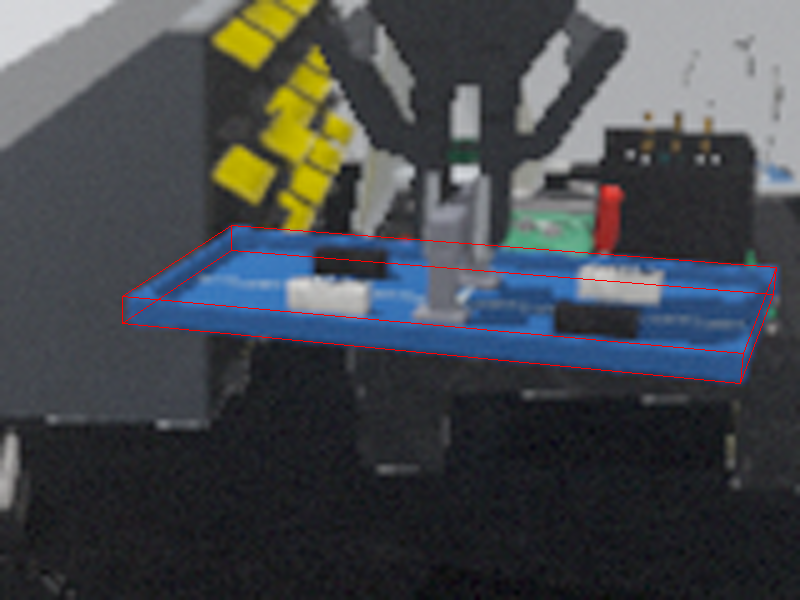

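```bash
python3 -c "
from h import *
print(finish_job())"
```

```text
the job is handed in; nothing more can be done
None
```

I moved three connectors into their own fields and left the lower black one where it lay, already inside its field. I then gripped the tray by its handle, backed it away from the shelf, raised it and handed the job in while holding it still. `finish_job()` reported no verdict, so the result below rests on my own checks.

- **Height:** the tray's underside is about 0.153 m above the bench, worked out from a TCP height of 0.177 m.
- **Level:** a level tray model drawn over the last side picture lines up with the tray.
- **Still:** the measured tool pose did not change over the last second.
- **Grip:** the fingers read an opening of about 13 mm on the 14 mm bar. The wrist force of about -3.5 N fits the weight of the tray.
- **Connectors:** the last side picture shows one connector lying flat in each of the four fields. I did not take a top picture of the final layout.
- **Bystanders:** I saw no contact with the bottle, spool or bit block, but did not re-measure their positions at the end.
- **Disagreements:** the two cameras put the tray about 2–3 mm apart, so I followed the side view, which matched the gripper's position. The finger opening also read about 2 mm low on the 34 mm connectors.

The clock stood at about 24.6 s of the 72 s allowed.

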